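Set a roller track on its screw feet in the potting house

ROBOT

A 6-joint arm with a two-finger parallel gripper is mounted at the origin on the work surface. World frame = base frame: x ahead of the robot, y to its left, z up, the work surface at z = 0. Lengths are in m, angles in degrees, forces in N, time in s.
With the tool pointing down it reaches from about 0.25 to 0.725 m from the base axis. Payload 9.7 kg.
Tool frame: the origin (TCP) lies midway between the tips of the shut fingers; the grasp point (between the pads) lies 19 mm behind it (bot.hold_point_z is the distance from the TCP to the grasp point, in m); z points along the fingers, y is the line along which they close (so a half turn about z gives the same grasp; the last joint's range is limited). The gripper opens to 85 mm and grips with 20 to 120 N. Pads are 22 mm wide; open, the fingers measure 114 mm over their backs; the gripper's body (76 mm by 85 mm) begins 54 mm behind the grasp point. The pads swing forward as they close: fully open they stand 13 mm farther back than shut.
Start: joints at [-73.281, 4.979, 10.078, 95.1, 0, 90], TCP at [0.158, -0.527, 0.231] pointing down, gripper open.
Joint ranges: [-179.16, 179.16], [-48.56, 103.87], [-65.8, 70.77], [-126.05, 130.52], [-82.76, 87.17], [-180, 180]. Speed limits (degrees/s): [127.2, 127.2, 147.25, 180, 180, 180].

INTERFACE

Orientations are given as [roll, pitch, yaw] about the fixed x, y, z axes, in that order (R = Rz(yaw) Ry(pitch) Rx(roll)).
In Python, from workcell import bot gives the robot as it stands.
- The arm moves only by the tool play_rows, never from a script. Its argument "steps" is a list that holds one entry, the list of rows, each a list of 4 numbers: the shift along the tool's x, y, z in m, then the turn about the tool's z in rad. In form: [[[tx, ty, tz, yaw], ...]]. A call has exactly 5 rows; each row shifts and turns the commanded pose from where the row before left it, along the tool's axes as they then stand; what a row does not reach is not made up. A row lasts 1/12 s, in which the tool goes at most 41.7 mm and 7.16 degrees, less where a joint would pass 70% of its speed; a pose out of reach is approached as far as the arm can. A call is refused whole if a number of a shift passes 0.0417 or a number of a turn 0.125, either way. A call with a gripper value outside its range is refused whole. "gripper" is the finger opening in m, from 0 to 0.0854, set as the call begins (left out, the last holds). The fingers move at their own pace and stop on an object; "squeeze" is the grip in N (left out, the last holds). Time passes only in rows, so rows that do not move let the fingers close, or fill a call up. It gives the time, the measured TCP pose, the force, the opening and the grip force at its end, in the units of the state.
- bot.get_obs(): the state, without advancing time (a new reading comes with each control period).
- bot.camera(name): name is "scene" or "top"; returns a dict with "img" (480x640x3 uint8, blue, green, red), "vfov" (degrees; the focal length in pixels is half the picture's height over the tangent of half this angle, whatever the lens; pixels are square), "cx", "cy" (the principal point, pixels), "xyz" and "attitude" of the camera in the world. Camera axes: x right, y down, z forward; pixel columns grow to the right and rows downward; lengths in m; the calibration is good to about 2 mm. A picture is of the moment at which its call begins. There is no depth.
- bot.job_done(): hands the job in; it is judged then, once.
The state is a dict: "time": time; "q": joint angles; "qd": joint speeds; "joint_efforts": joint torques, N m; "ee_pos": TCP position; "tcp_rot": TCP orientation; "wrist_force": force on the tool from outside, world axes, zero at the start; "torque": the same for the moment, N m; "opening": finger opening in m; "grasp_force": force on a finger pad.
Only numpy, scipy, OpenCV 4.12 (cv2) and the standard library are available. Lean on these libraries where they do the work, as an engineer would, in place of code of your own. Each camera call takes 0.05 s, during which the arm holds its last target. There are 200 camera calls.

TASK

For every bearing plate lying on the mesh bench, slide it under the roller track's foot of the same colour so that its painted cross is centred under that foot, and screw that foot down with its hand knob until the rubber sole just touches the plate with a light press, no more (a foot whose plate is missing needs nothing). Only when all those feet touch, pull out every timber prop from under the ends of the beam and lay it in the shallow black tray. Leave the pots, bottle and other things alone.

Things in the scene. Friction and masses are not known exactly. Their poses are not given: they have to be found in the camera images.
- track: Fixed roller track. Front beam green, 40 mm deep (x), 460 mm long (y), underside 43 and top 90 mm above the origin; rollers behind it (+x). Three screw feet hang from the beam, axes at x = 0, y = +110 red, 0 yellow, -110 blue, hand knobs on top. Origin: under the middle foot, 0 to 2 mm above the bench (differs from start to start). x points away from the robot, y along the beam.
- knob_red (a joint): Angle (rad, 0 to 8) of the red hand knob (left-hand (+y end) foot): grows clockwise seen from above; each rad lowers the foot 2.4 mm. At 0 the sole is 22 mm above the track's origin. Friction 0.06 N m, stays where left, never moves up or down. Grip bar 52 mm long, 15 mm thick, 104 to 136 mm above the track's origin; along the track's x at 0, turning with the joint. Up to about 1.5 rad a grip.
- pad_red: Black rubber sole of the red foot, 26 mm across; origin at the centre of its underside, on the axis of the foot and knob. It does not turn. It is springy: once it touches it gives 1 mm per 4 N, up to 5 mm. Wanted is a light touch, about 1 mm of give and always under 2.5 mm.
- plate_red: Loose aluminium plate 170 (x) x 50 (y) x 8 mm thick, 0.2 to 0.33 kg; origin: centre of its underside. Red cross in a ring on top at x = +50 mm; red upright fin to hold it by, centred at x = -55 mm, 44 mm long (x), 14 mm thick (y), rising 45 mm above the top face. Slide it in from the robot's side, cross end first. None if absent.
- mark_red (a point): Centre of the red cross on the plate's top face.
- knob_yellow (a joint): Angle (rad, 0 to 8) of the yellow hand knob (middle foot): grows clockwise seen from above; each rad lowers the foot 2.4 mm. At 0 the sole is 22 mm above the track's origin. Friction 0.06 N m, stays where left, never moves up or down. Grip bar 52 mm long, 15 mm thick, 104 to 136 mm above the track's origin; along the track's x at 0, turning with the joint. Up to about 1.5 rad a grip.
- pad_yellow: Black rubber sole of the yellow foot, 26 mm across; origin at the centre of its underside, on the axis of the foot and knob. It does not turn. It is springy: once it touches it gives 1 mm per 4 N, up to 5 mm. Wanted is a light touch, about 1 mm of give and always under 2.5 mm.
- plate_yellow: Loose aluminium plate 170 (x) x 50 (y) x 10 mm thick, 0.2 to 0.33 kg; origin: centre of its underside. Yellow cross in a ring on top at x = +50 mm; yellow upright fin to hold it by, centred at x = -55 mm, 44 mm long (x), 14 mm thick (y), rising 45 mm above the top face. Slide it in from the robot's side, cross end first. None if absent.
- mark_yellow (a point): Centre of the yellow cross on the plate's top face.
- knob_blue (a joint): Angle (rad, 0 to 8) of the blue hand knob (right-hand (-y end) foot): grows clockwise seen from above; each rad lowers the foot 2.4 mm. At 0 the sole is 22 mm above the track's origin. Friction 0.06 N m, stays where left, never moves up or down. Grip bar 52 mm long, 15 mm thick, 104 to 136 mm above the track's origin; along the track's x at 0, turning with the joint. Up to about 1.5 rad a grip.
- pad_blue: Black rubber sole of the blue foot, 26 mm across; origin at the centre of its underside, on the axis of the foot and knob. It does not turn. It is springy: once it touches it gives 1 mm per 4 N, up to 5 mm. Wanted is a light touch, about 1 mm of give and always under 2.5 mm.
- plate_blue: Loose aluminium plate 170 (x) x 50 (y) x 12 mm thick, 0.2 to 0.33 kg; origin: centre of its underside. Blue cross in a ring on top at x = +50 mm; blue upright fin to hold it by, centred at x = -55 mm, 44 mm long (x), 14 mm thick (y), rising 45 mm above the top face. Slide it in from the robot's side, cross end first. None if absent.
- mark_blue (a point): Centre of the blue cross on the plate's top face.
- prop_a: Loose timber prop, 120 mm long (x) x 36 mm wide (y) x 40 mm high, 0.1 to 0.2 kg, origin at the centre of its underside, under the left (+y) end of the beam with a few mm of slack above it, about 95 mm of it sticking out towards the robot. None if absent.
- prop_b: Loose timber prop, 120 mm long (x) x 36 mm wide (y) x 40 mm high, 0.1 to 0.2 kg, origin at the centre of its underside, under the right (-y) end of the beam with a few mm of slack above it, about 95 mm of it sticking out towards the robot. None if absent.
- tray: Shallow black open tray, fixed, 190 mm (x) x 150 mm (y) x 30 mm high, walls and floor 5 mm; origin at the centre of its underside. On the left or right of the bench; a carton of similar size is on the other side.
- pot_a: Terracotta pot, 76 mm across, with a small round plant, standing on the rollers; its top is 185 mm above the bench. Not part of the job; leave it where it is.
- pot_b: Terracotta pot, 76 mm across, with a small round plant, standing on the rollers; its top is 185 mm above the bench. Not part of the job; leave it where it is.
- spray: White spray bottle, 190 mm tall, 66 mm across. Not part of the job; leave it where it is.
- spool: Green reel of tie wire, 70 mm across, 55 mm tall. Not part of the job; leave it where it is.
- jar: Small jar, 56 mm across, 60 mm tall. Not part of the job; leave it where it is.
- trowel: Hand trowel with an orange handle, about 200 mm long, lying on the bench; origin near its middle. Not part of the job; leave it where it is.
- cup: Grey cup of plant labels, 68 mm across, 75 mm tall (labels to 110 mm). Not part of the job; leave it where it is.
Not all that is in view belongs to the job. What is shaped like the prop_b but purple is not meant.

How it is judged:
By the outcome, as a careful person would: the job done as asked, in the order asked, and still so for the second after the job is handed in, with the robot touching nothing.
Of plate_red, plate_yellow, plate_blue only 2 to 3 are there at a start; the rules pass over those that are not, and their reading is None.
Of prop_a, prop_b only 1 to 2 are there at a start; the rules pass over those that are not, and their reading is None.
At some moment in a run one of plate_red, plate_yellow, plate_blue may be knocked a few centimetres aside while the robot is not near it.
Once in a run the grip may slacken for a moment while it holds something.
It also fails if it takes over 210 s, if anything falls off the work surface, if the arm or the gripper's body presses on something with over 40 N, if the wrist force passes 120 N, or if a joint passes its speed limit or range.

## Working session

There is one attempt and no reset: what is moved stays moved. The work goes in short steps, Python scripts to look and compute and a tool call to move; the robot and the scene stay as the last step left them, time stands still between calls to the robot, and variables do not carry over. Pictures are saved under pics/ and viewed, at most 14 in all, crops included, and the job is handed in when it is done.

Besides the shell and the picture viewer there is one more tool, called after "Call:" in YAML: its name, and indented under it one key for each argument. play_rows: Moves the arm, as the interface text tells. Its arguments: {"type":"object","properties":{"steps":{"type":"array","items":{"type":"array","items":{"type":"array","items":{"type":"number"}}}},"gripper":{"type":"number"},"squeeze":{"type":"number"}},"required":["steps"]}

```bash
ls; mkdir -p pics; python3 - <<'E'
from workcell import bot
import cv2
o=bot.get_obs(); print({k:o[k] for k in('time','ee_pos','tcp_rot','wrist_force','opening')}, bot.hold_point_z)
for n in('scene','top'):
    c=bot.camera(n); cv2.imwrite(f'pics/{n}0.png',c['img']); print(n,{k:v for k,v in c.items() if k!='img'})
E
```

```text
pics
{'time': 0.0, 'ee_pos': array([ 0.15817169, -0.52652326,  0.23058156]), 'tcp_rot': array([-1.79924591e+02, -3.15554174e-05,  1.67195608e+01]), 'wrist_force': array([ 0.33687663, -0.68039311, -0.65572151]), 'opening': 0.08538493023974461} 0.0187
scene {'vfov': 48.926491829570224, 'cx': 321.06358357790725, 'cy': 237.63082406427455, 'xyz': array([1.57347353, 0.20577624, 1.11358549]), 'attitude': array([-134.41952528,    0.30727018,  100.46445428])}
top {'vfov': 48.00448231446134, 'cx': 325.3259483689105, 'cy': 239.730694489976, 'xyz': array([0.25108903, 0.00995341, 1.54611158]), 'attitude': array([-169.48265809,    0.44390433,  -90.06640896])}
```

View pics/scene0.png

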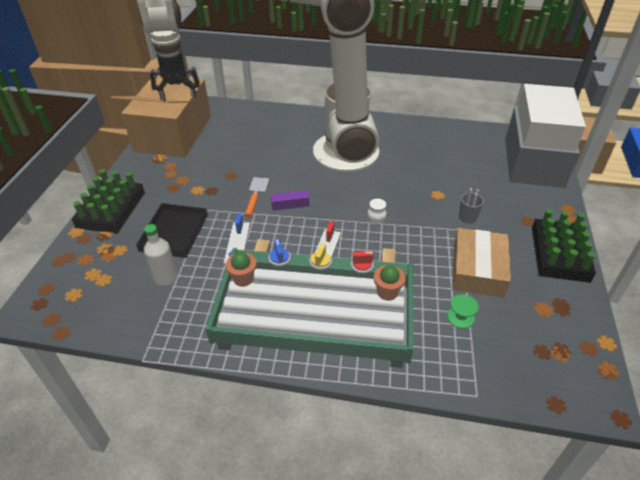

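View pics/top0.png

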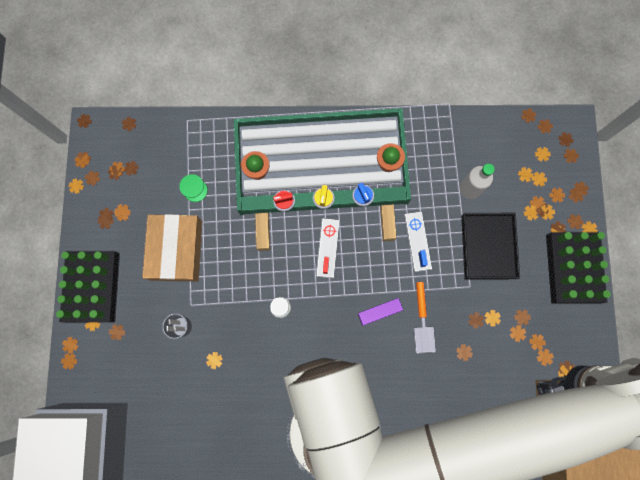

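Red and blue plates are on the bench (red about (328,248), blue about (418,241) in the top view) and there is no yellow plate. Two tan props stick out at (262,230) and (388,222). The purple block at (380,312) is the decoy. The tray is at right (490,245) and the carton at left. Next I'll take enlarged crops to measure from.

```bash
cat > h.py <<'E'
import numpy as np, cv2
from scipy.spatial.transform import Rotation as R
from workcell import bot
def cam(n): return bot.camera(n)
def px2w(c,u,v,z):
    f=240/np.tan(np.radians(c['vfov']/2)); d=R.from_euler('xyz',c['attitude'],degrees=True).apply([(u-c['cx'])/f,(v-c['cy'])/f,1])
    p=np.array(c['xyz']); return p+d*(z-p[2])/d[2]
def w2px(c,P):
    f=240/np.tan(np.radians(c['vfov']/2)); q=R.from_euler('xyz',c['attitude'],degrees=True).inv().apply(np.atleast_2d(P)-c['xyz'])
    return q[:,:2]/q[:,2:]*f+[c['cx'],c['cy']]
def crop(c,x0,y0,w,h,s,name): cv2.imwrite('pics/'+name,cv2.resize(c['img'][y0:y0+h,x0:x0+w],None,fx=s,fy=s,interpolation=cv2.INTER_CUBIC))
E
python3 - <<'E'
from h import *
c=cam('top'); crop(c,230,170,210,120,3.8,'c1.png')
c=cam('scene'); crop(c,210,195,200,110,4,'c2.png')
E
```

```text
(no output)
```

View pics/c1.png

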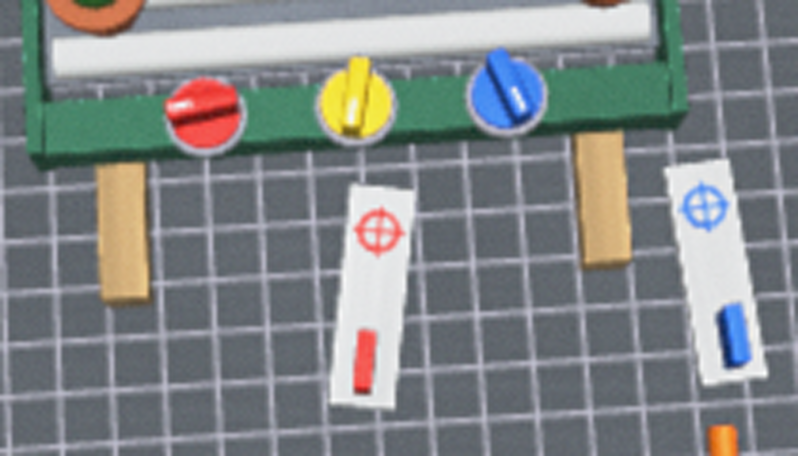

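View pics/c2.png

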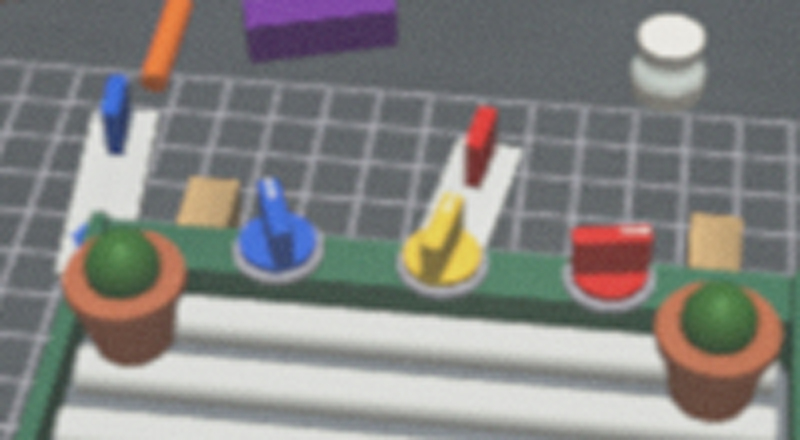

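```bash
python3 - <<'E'
from h import *
c=cam('top'); np.set_printoptions(precision=4,suppress=True)
P=lambda x,y,z:px2w(c,230+x/3.8,170+y/3.8,z)[:2]
for n,x,y in(('r',205,115),('y',356,104),('b',506,95)): print('knob',n,P(x,y,.105))
k=[P(205,115,.105),P(506,95,.105)]; d=k[0]-k[1]; print('dist',np.hypot(*d),'yaw',np.degrees(np.arctan2(-d[0],d[1])))
for n,z,cr,q in(('red',.008,(380,232),[(351,184),(414,190),(394,408),(331,402)]),('blue',.012,(705,207),[(665,168),(729,159),(767,377),(703,385)])):
    w=[P(*a,z) for a in q]; print(n,'cross',P(*cr,z),'ctr',np.mean(w,0),'L',np.hypot(*(w[0]-w[3])),np.hypot(*(w[1]-w[2])),'W',np.hypot(*(w[0]-w[1])))
    a=(w[0]+w[1]-w[2]-w[3]); yaw=np.arctan2(a[1],a[0]); print(' yaw',np.degrees(yaw),'fin from ctr',np.mean(w,0)-.055*np.array([np.cos(yaw),np.sin(yaw)]),'fin from cross',P(*cr,z)-.105*np.array([np.cos(yaw),np.sin(yaw)]))
print('fin tops',P(366,360,.053),P(735,335,.057))
for n,q in(('a',[(97,165),(145,165),(151,302),(103,303)]),('b',[(576,132),(622,132),(630,265),(583,268)])):
    w=[P(*a,.04) for a in q]; print('prop',n,np.round(w,4).tolist(),'W',np.hypot(*(w[3]-w[2])))
# bars: ends
print('bars',[P(*a,.136) for a in((167,113),(238,104),(360,58),(352,132),(497,53),(522,118))])
print('tray',[px2w(c,u,v,.03)[:2] for u,v in((463,213),(516,213),(519,277),(464,279))])
E
```

```text
knob r [0.6297 0.1348]
knob y [0.6376 0.0252]
knob b [ 0.644  -0.0838]
dist 0.21907324341393422 yaw 3.738179244601205
red cross [0.5623 0.0079] ctr [0.5134 0.0137] L 0.1691713793385163 0.16903264118078906 W 0.04868714027790785
 yaw -5.287476656927067 fin from ctr [0.4587 0.0188] fin from cross [0.4578 0.0176]
blue cross [ 0.5803 -0.2407] ctr [ 0.5304 -0.2473] L 0.16935212843112926 0.17019642402869323 W 0.049790482060576645
 yaw 7.911121337795888 fin from ctr [ 0.476  -0.2549] fin from cross [ 0.4763 -0.2552]
fin tops [0.4573 0.0185] [ 0.4746 -0.2523]
prop a [[0.6081, 0.2216], [0.608, 0.1853], [0.503, 0.1789], [0.5024, 0.2148]] W 0.03583594386507218
prop b [[0.6326, -0.1405], [0.6325, -0.1753], [0.5302, -0.1788], [0.528, -0.1436]] W 0.03520328649618896
bars [array([0.6231, 0.1592]), array([0.6295, 0.1088]), array([0.6631, 0.022 ]), array([0.6088, 0.0277]), array([ 0.6665, -0.0758]), array([ 0.6186, -0.0929])]
tray [array([ 0.6099, -0.3755]), array([ 0.6094, -0.5278]), array([ 0.4244, -0.5241]), array([ 0.419 , -0.3692])]
```

```bash
cat >> h.py <<'E'
def go(x,y,z,yaw,o=None):
    o=o or bot.get_obs(); p=o['ee_pos']; r=o['tcp_rot']; w=np.array([x,y,z])-p
    dy=(yaw-r[2]+180)%360-180; out=[]
    for a in (np.radians(r[2]),np.radians(yaw)): out.append([round(w[0]*np.cos(a)+w[1]*np.sin(a),4),round(w[0]*np.sin(a)-w[1]*np.cos(a),4),round(-w[2],4)])
    print('t%.1f at'%o['time'],p.round(4),r.round(2),'F',o['wrist_force'].round(1),'op %.4f gf %.1f'%(o['opening'],o['grasp_force']),'j6 %.0f'%o['q'][5])
    print(' shift in old axes',out[0],'in new axes',out[1],'turn tool-z rad %.3f'%-np.radians(dy))
def avg(n,k=6):
    cs=[cam(n) for _ in range(k)]; c=dict(cs[0]); c['img']=np.mean([q['img'] for q in cs],0).astype(np.uint8); return c
E
python3 - <<'E'
from h import *
a=avg('scene'); b=avg('top')
i=cv2.resize(a['img'][232:276,262:382],None,fx=6.5,fy=6.5,interpolation=cv2.INTER_LANCZOS4)
j=cv2.resize(b['img'][178:216,265:385],None,fx=6.5,fy=6.5,interpolation=cv2.INTER_LANCZOS4)
cv2.imwrite('pics/marks.png',np.vstack([i,j]))
go(.475,-.2545,.12,7.9)
E
```

```text
t0.8 at [ 0.1582 -0.5268  0.2313] [180.    -0.    16.72] F [1.7 0.1 0.2] op 0.0852 gf 0.0 j6 90
 shift in old axes [np.float64(0.3817), np.float64(-0.1696), np.float64(0.1113)] in new axes [np.float64(0.3512), np.float64(-0.2261), np.float64(0.1113)] turn tool-z rad 0.154
```

View pics/marks.png

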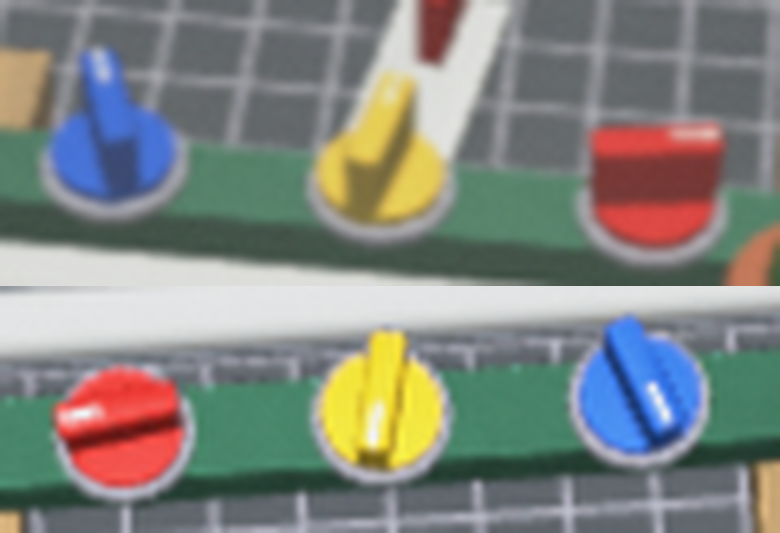

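Marks: red's white dot is at its +y end (85,412 in the crop), and yellow's (375,420) and blue's (658,405) are at the −x end. With the dot at +x for angle 0, that gives blue ≈2.86, yellow ≈3.3 and red ≈4.65 rad, all clear of the plates. The other reading would put blue at 6.0 rad, with its sole below the plate top. I'll start with the blue plate's fin.

Call:
play_rows:
  steps:
    - [[0.038,-0.017,0.011,0],[0.038,-0.017,0.011,0],[0.038,-0.017,0.011,0],[0.038,-0.017,0.011,0],[0.038,-0.017,0.011,0]]
  gripper: 0.085
  squeeze: 60

```text
time: 1.27
ee_pos: [0.3116, -0.3937, 0.1777]
tcp_rot: [180.0, -0.0, 16.7]
wrist_force: [0.4, -1.1, 0.3]
opening: 0.0851
grasp_force: 0.0
```

Call:
play_rows:
  steps:
    - [[0.038,-0.017,0.011,0],[0.038,-0.017,0.011,0],[0.038,-0.017,0.011,0],[0.038,-0.017,0.011,0],[0.038,-0.017,0.011,0]]

```text
time: 1.68
ee_pos: [0.4644, -0.2618, 0.1246]
tcp_rot: [180.0, -0.0, 16.7]
wrist_force: [0.2, -1.5, -0.2]
opening: 0.085
grasp_force: 0.0
```

Call:
play_rows:
  steps:
    - [[0,0,0,0.077],[0,0,0,0.077],[0,0,0,0],[0,0,0,0],[0,0,0,0]]
  gripper: 0.05

```text
time: 2.1
ee_pos: [0.4629, -0.2637, 0.125]
tcp_rot: [180.0, -0.0, 8.0]
wrist_force: [0.2, -0.1, 0.2]
opening: 0.05
grasp_force: 0.0
```

```bash
python3 - <<'E'
from h import *
go(.475,-.2545,.026,7.9)
E
```

```text
t2.1 at [ 0.4629 -0.2637  0.125 ] [ 1.7999e+02 -1.0000e-02  8.0000e+00] F [ 0.2 -0.1  0.2] op 0.0500 gf 0.0 j6 142
 shift in old axes [np.float64(0.0133), np.float64(-0.0074), np.float64(0.099)] in new axes [np.float64(0.0132), np.float64(-0.0075), np.float64(0.099)] turn tool-z rad 0.002
```

Call:
play_rows:
  steps:
    - [[0.013,-0.0075,0,0],[0,0,0.025,0],[0,0,0.025,0],[0,0,0.025,0],[0,0,0.022,0]]

```text
time: 2.52
ee_pos: [0.4744, -0.2546, 0.0266]
tcp_rot: [180.0, -0.0, 7.9]
wrist_force: [0.3, 0.2, -1.1]
opening: 0.0502
grasp_force: 0.0
```

Call:
play_rows:
  steps:
    - [[0,0,0,0],[0,0,0,0],[0,0,0,0],[0,0,0,0],[0,0,0,0]]
  gripper: 0

```text
time: 2.93
ee_pos: [0.4756, -0.2548, 0.0295]
tcp_rot: [179.9, -0.1, 7.9]
wrist_force: [-0.9, -0.5, 3.3]
opening: 0.013
grasp_force: 63.4
```

```bash
python3 - <<'E'
from h import *
go(.40,-.27,.030,3.7)
E
```

```text
t2.9 at [ 0.4756 -0.2548  0.0295] [ 1.7991e+02 -1.0000e-01  7.9000e+00] F [-0.9 -0.5  3.3] op 0.0130 gf 63.4 j6 144
 shift in old axes [np.float64(-0.077), np.float64(0.0047), np.float64(-0.0005)] in new axes [np.float64(-0.0764), np.float64(0.0103), np.float64(-0.0005)] turn tool-z rad 0.073
```

Call:
play_rows:
  steps:
    - [[0,0,-0.005,0],[0,0,-0.015,0],[0,0,-0.02,0],[0,0,-0.018,0.073],[0,0,0,0]]
  squeeze: 100

```text
time: 3.35
ee_pos: [0.4765, -0.255, 0.0901]
tcp_rot: [179.8, -0.3, 3.5]
wrist_force: [0.7, -0.2, -2.1]
opening: 0.0125
grasp_force: 97.8
```

Call:
play_rows:
  steps:
    - [[0.0025,-0.032,0,0],[0.0025,-0.032,0,0],[0.0025,-0.032,0,0],[0.0025,-0.032,0,0],[0.0025,-0.032,0,0]]

```text
time: 3.77
ee_pos: [0.4765, -0.0923, 0.0851]
tcp_rot: [-180.0, 0.0, 3.8]
wrist_force: [0.9, -0.5, -3.2]
opening: 0.012
grasp_force: 98.2
```

Call:
play_rows:
  steps:
    - [[0,0,0,0],[0,0,0,0],[0,0,0.01,0],[0,0,0.01,0],[0,0,0,0]]

```text
time: 4.18
ee_pos: [0.4756, -0.0943, 0.0628]
tcp_rot: [-179.9, 0.2, 3.7]
wrist_force: [-0.3, 0.5, -3.5]
opening: 0.0126
grasp_force: 98.5
```

```bash
python3 - <<'E'
from h import *
c=cam('scene'); d=cam('top'); i=c['img'][190:270,210:410]; j=d['img'][170:270,270:450]
cv2.imwrite('pics/b1.png',np.vstack([cv2.resize(i,(700,280)),cv2.resize(j,(576,320))[:,:576] if 0 else cv2.resize(j,(700,320))]))
go(.478,-.0945,.030,3.7)
E
```

```text
t4.3 at [ 0.4763 -0.0944  0.0647] [-1.7997e+02  1.1000e-01  3.6500e+00] F [ 0.2 -0.2 -3. ] op 0.0121 gf 98.5 j6 165
 shift in old axes [np.float64(0.0017), np.float64(0.0002), np.float64(0.0347)] in new axes [np.float64(0.0017), np.float64(0.0002), np.float64(0.0347)] turn tool-z rad -0.001
```

View pics/b1.png

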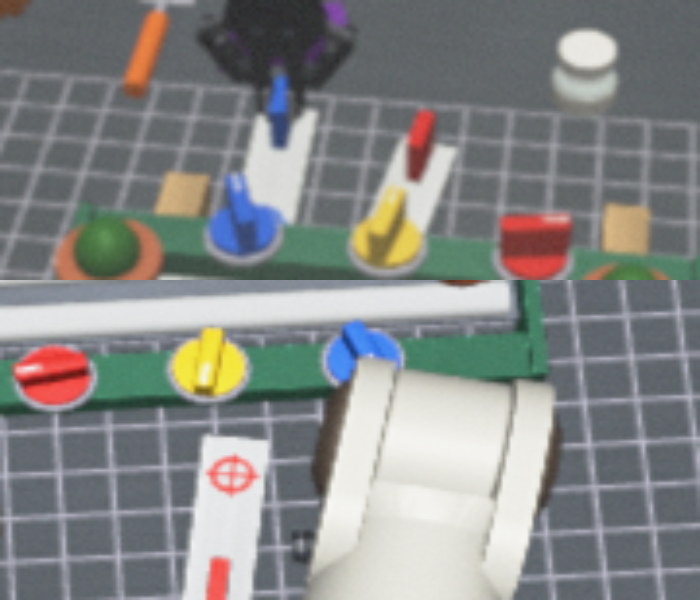

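The blue plate is held (fin at (280,110) in the scene crop) and clear of the props and the beam. Lowering it now.

Call:
play_rows:
  steps:
    - [[0.002,0,0.012,0],[0,0,0.012,0],[0,0,0.007,0],[0,0,0.002,0],[0,0,0,0]]

```text
time: 4.7
ee_pos: [0.4783, -0.0935, 0.0317]
tcp_rot: [-180.0, 0.1, 3.7]
wrist_force: [-0.5, 1.3, -1.2]
opening: 0.0122
grasp_force: 98.6
```

Call:
play_rows:
  steps:
    - [[0,0,0.001,0],[0,0,0,0],[0,0,0,0],[0,0,0,0],[0,0,0,0]]
  squeeze: 50

```text
time: 5.12
ee_pos: [0.4792, -0.0936, 0.0322]
tcp_rot: [180.0, -0.0, 3.7]
wrist_force: [0.2, 0.1, -2.4]
opening: 0.012
grasp_force: 98.6
```

```bash
python3 - <<'E'
from h import *
go(.5392,-.0906,.030,3.7)
E
```

```text
t5.1 at [ 0.4792 -0.0936  0.0322] [ 1.7999e+02 -3.0000e-02  3.7100e+00] F [ 0.2  0.1 -2.4] op 0.0120 gf 98.6 j6 165
 shift in old axes [np.float64(0.0601), np.float64(0.0009), np.float64(0.0022)] in new axes [np.float64(0.0601), np.float64(0.0009), np.float64(0.0022)] turn tool-z rad 0.000
```

Call:
play_rows:
  steps:
    - [[0,0,0.001,0],[0,0,0.0015,0],[0,0,0,0],[0,0,0,0],[0.005,0,0,0]]

```text
time: 5.53
ee_pos: [0.4836, -0.0934, 0.0296]
tcp_rot: [180.0, 0.0, 3.7]
wrist_force: [-1.9, -0.1, 0.5]
opening: 0.0124
grasp_force: 99.2
```

Call:
play_rows:
  steps:
    - [[0.008,0,0,0],[0.008,0,0,0],[0.008,0,0,0],[0.006,0,0,0],[0,0,0,0]]

```text
time: 5.95
ee_pos: [0.5161, -0.0913, 0.0296]
tcp_rot: [180.0, -0.1, 3.7]
wrist_force: [2.5, -0.0, 3.5]
opening: 0.0123
grasp_force: 99.5
```

Call:
play_rows:
  steps:
    - [[0.007,0,0,0],[0.007,0,0,0],[0.006,0,0,0],[0.004,0.001,0,0],[0,0,0,0]]

```text
time: 6.37
ee_pos: [0.5392, -0.0907, 0.0296]
tcp_rot: [-180.0, -0.0, 3.7]
wrist_force: [1.3, 0.0, 4.8]
opening: 0.0123
grasp_force: 99.8
```

```bash
python3 - <<'E'
from h import *
go(.5392,-.0906,.030,3.7)
c=avg('scene'); crop(c,220,190,120,100,6,'b2.png')
E
```

```text
t6.4 at [ 0.5392 -0.0907  0.0296] [-1.80e+02 -5.00e-02  3.73e+00] F [1.3 0.  4.8] op 0.0123 gf 99.8 j6 167
 shift in old axes [np.float64(-0.0), np.float64(-0.0001), np.float64(-0.0004)] in new axes [np.float64(-0.0), np.float64(-0.0001), np.float64(-0.0004)] turn tool-z rad 0.000
```

View pics/b2.png

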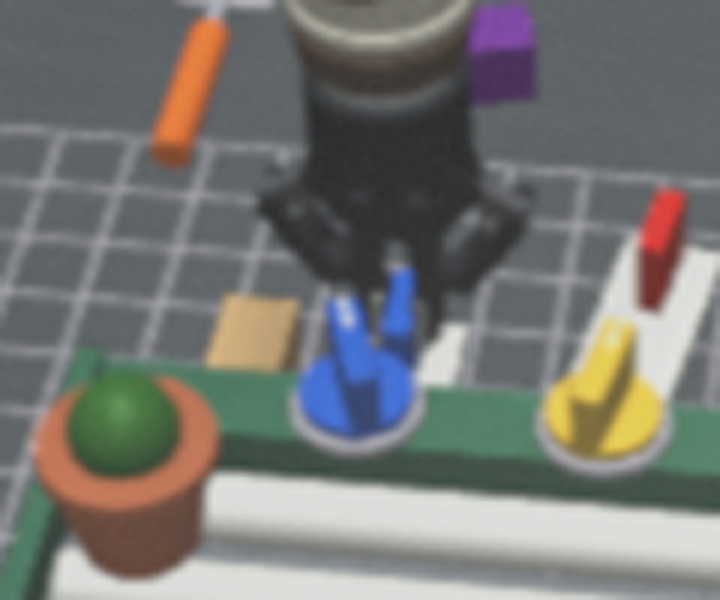

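The blue plate is home: its fin sits behind the blue knob and there was no contact under the foot. I'll release, rise and turn the wrist for the knob.

Call:
play_rows:
  steps:
    - [[0,0,0,0],[0,0,0,0],[0,0,0,0],[0,0,-0.01,0],[0,0,-0.03,0]]
  gripper: 0.035
  squeeze: 40

```text
time: 7.08
ee_pos: [0.5353, -0.0904, 0.066]
tcp_rot: [-179.9, 0.4, 3.7]
wrist_force: [-0.1, 0.2, -0.0]
opening: 0.0352
grasp_force: 0.0
```

Call:
play_rows:
  steps:
    - [[0,0,-0.03,0],[0,0,-0.03,0],[0,0,-0.03,-0.122],[0,0,0,-0.122],[0,0,0,-0.122]]

```text
time: 7.5
ee_pos: [0.5388, -0.091, 0.1625]
tcp_rot: [179.9, -0.2, 25.0]
wrist_force: [0.4, -0.6, -1.4]
opening: 0.0351
grasp_force: 0.0
```

Call:
play_rows:
  steps:
    - [[0,0,0,-0.122],[0,0,0,-0.122],[0,0,0,-0.122],[0,0,0,-0.122],[0,0,0,-0.122]]

```text
time: 7.92
ee_pos: [0.5378, -0.0908, 0.16]
tcp_rot: [180.0, 0.0, 60.0]
wrist_force: [-0.1, -1.1, -0.4]
opening: 0.0352
grasp_force: 0.0
```

Call:
play_rows:
  steps:
    - [[0,0,0,-0.122],[0,0,0,-0.122],[0,0,0,-0.122],[0,0,0,-0.122],[0,0,0,-0.122]]

```text
time: 8.33
ee_pos: [0.5378, -0.0908, 0.16]
tcp_rot: [180.0, 0.0, 94.9]
wrist_force: [0.9, -0.0, -0.6]
opening: 0.0349
grasp_force: 0.0
```

Call:
play_rows:
  steps:
    - [[0,0,0,-0.122],[0,0,0,-0.122],[0,0,0,-0.122],[0,0,0,-0.122],[0,0,0,-0.122]]

```text
time: 8.75
ee_pos: [0.5378, -0.0908, 0.16]
tcp_rot: [180.0, 0.0, 129.9]
wrist_force: [0.3, 0.7, -0.3]
opening: 0.0348
grasp_force: 0.0
```

Call:
play_rows:
  steps:
    - [[0,0,0,-0.122],[0,0,0,-0.122],[0,0,0,-0.122],[0,0,0,-0.122],[0,0,0,-0.122]]

```text
time: 9.17
ee_pos: [0.5377, -0.0908, 0.16]
tcp_rot: [-180.0, -0.0, 164.8]
wrist_force: [-0.2, 0.3, 0.0]
opening: 0.0351
grasp_force: 0.0
```

Call:
play_rows:
  steps:
    - [[0,0,0,-0.122],[0,0,0,-0.122],[0,0,0,-0.122],[0,0,0,-0.122],[0,0,0,0]]
  gripper: 0

```text
time: 9.58
ee_pos: [0.5378, -0.0908, 0.16]
tcp_rot: [-180.0, 0.0, -167.2]
wrist_force: [0.3, -0.6, -0.7]
opening: -0.0001
grasp_force: 0.0
```

```bash
python3 - <<'E'
from h import *
go(.6408,-.0293,.096,199.6)
E
```

```text
t9.6 at [ 0.5378 -0.0908  0.16  ] [-1.8000e+02  1.0000e-02 -1.6723e+02] F [ 0.3 -0.6 -0.7] op -0.0001 gf 0.0 j6 -22
 shift in old axes [np.float64(-0.114), np.float64(0.0372), np.float64(0.064)] in new axes [np.float64(-0.1176), np.float64(0.0234), np.float64(0.064)] turn tool-z rad -0.119
```

Call:
play_rows:
  steps:
    - [[0,0,0,-0.119],[-0.039,0.008,0,0],[-0.039,0.008,0,0],[-0.0395,0.0075,0,0],[0,0,0,0]]

```text
time: 10.0
ee_pos: [0.645, -0.0266, 0.1561]
tcp_rot: [179.9, -0.1, -160.9]
wrist_force: [0.4, 0.0, -0.6]
opening: 0.0001
grasp_force: 0.0
```

Call:
play_rows:
  steps:
    - [[0,0,0.02,0],[0,0,0.02,0],[0,0,0.015,0],[0,0,0.007,0],[0,0,0,0]]

```text
time: 10.42
ee_pos: [0.6401, -0.0298, 0.0957]
tcp_rot: [179.9, -0.2, -160.9]
wrist_force: [-0.5, -0.4, -0.1]
opening: -0.0002
grasp_force: 0.0
```

Call:
play_rows:
  steps:
    - [[0,0,0.001,0],[0,0,0.0005,0],[0,0,0.0005,0],[0,0,0,0],[0,0,0,0]]

```text
time: 10.83
ee_pos: [0.6414, -0.0299, 0.096]
tcp_rot: [-180.0, 0.1, -160.8]
wrist_force: [0.8, -0.8, -0.1]
opening: 0.0003
grasp_force: 0.0
```

Call:
play_rows:
  steps:
    - [[0,0,0.0005,0],[0,0,0.0005,0],[0,0,0.0005,0],[0,0,0,0],[0,0,0,0]]

```text
time: 11.25
ee_pos: [0.6411, -0.0298, 0.0938]
tcp_rot: [180.0, -0.0, -160.7]
wrist_force: [0.1, -0.3, 0.3]
opening: 0.0002
grasp_force: 0.0
```

```bash
python3 - <<'E'
from h import *
go(.6408,-.0293,.096,199.6)
c=avg('top'); crop(c,310,180,130,90,6,'b3.png')
E
```

```text
t11.2 at [ 0.6411 -0.0298  0.0938] [ 180.     -0.   -160.74] F [ 0.1 -0.3  0.3] op 0.0002 gf 0.0 j6 -22
 shift in old axes [np.float64(0.0001), np.float64(0.0006), np.float64(-0.0022)] in new axes [np.float64(0.0001), np.float64(0.0006), np.float64(-0.0022)] turn tool-z rad -0.006
```

View pics/b3.png

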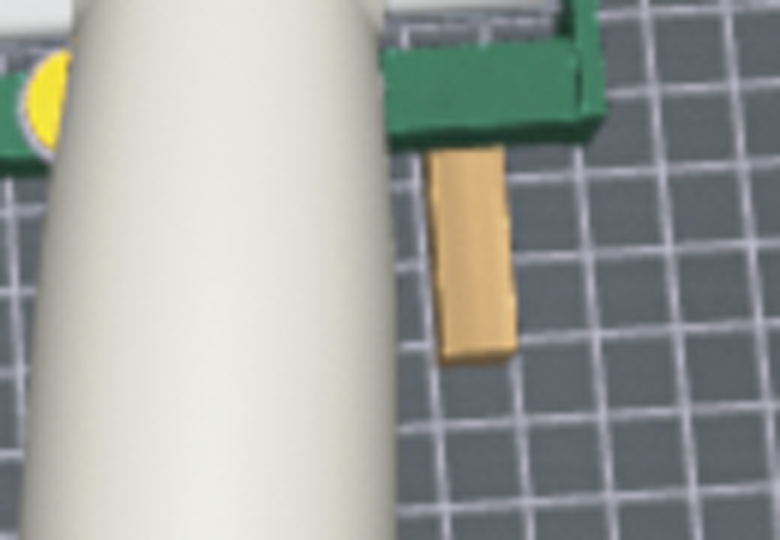

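The arm hides the plate in this view, so I'll check it later from a clear pose. Carrying on with the touch probe of the beam top.

Call:
play_rows:
  steps:
    - [[0,0,0.0005,0],[0,0,0.0005,0],[0,0,0,0],[0,0,0,0],[0,0,0,0]]

```text
time: 11.97
ee_pos: [0.6411, -0.0298, 0.0928]
tcp_rot: [180.0, -0.0, -160.7]
wrist_force: [0.2, -0.4, -0.3]
opening: -0.0002
grasp_force: 0.0
```

Call:
play_rows:
  steps:
    - [[0,0,0.0005,0],[0,0,0.0005,0],[0,0,0,0],[0,0,0,0],[0,0,0,0]]

```text
time: 12.38
ee_pos: [0.6411, -0.0298, 0.0918]
tcp_rot: [-180.0, 0.0, -160.7]
wrist_force: [0.1, -0.0, 0.2]
opening: -0.0003
grasp_force: 0.1
```

Call:
play_rows:
  steps:
    - [[0,0,0.0005,0],[0,0,0.0005,0],[0,0,0,0],[0,0,0,0],[0,0,0,0]]

```text
time: 12.8
ee_pos: [0.6412, -0.0298, 0.0918]
tcp_rot: [-180.0, 0.0, -160.7]
wrist_force: [-2.6, -0.7, 6.3]
opening: -0.0
grasp_force: 3.2
```

Call:
play_rows:
  steps:
    - [[0,0,-0.01,0],[0,0,-0.03,0],[0,0,-0.03,0],[0,0,0,0],[0,0,0,0]]
  gripper: 0.05

```text
time: 13.22
ee_pos: [0.6422, -0.0299, 0.1635]
tcp_rot: [-179.9, 0.2, -160.7]
wrist_force: [-0.0, -0.7, -0.3]
opening: 0.0501
grasp_force: 0.0
```

```bash
python3 - <<'E'
from h import *
c=cam('top'); print('pots',px2w(c,391,156,.16),px2w(c,255,163,.16))
go(.6435,-.0840,.110,-160.4)
E
```

```text
pots [ 0.73712941 -0.15658613  0.16      ] [0.71883161 0.209301   0.16      ]
t13.3 at [ 0.6415 -0.0299  0.1616] [-1.7997e+02  8.0000e-02 -1.6074e+02] F [-1.1  0.3 -1.4] op 0.0501 gf 0.0 j6 -22
 shift in old axes [np.float64(0.016), np.float64(-0.0518), np.float64(0.0516)] in new axes [np.float64(0.0163), np.float64(-0.0517), np.float64(0.0516)] turn tool-z rad -0.006
```

Call:
play_rows:
  steps:
    - [[0.008,-0.026,0,0],[0.008,-0.0257,0,0],[0,0,0,0],[0,0,0.02,0],[0,0,0.02,0]]

```text
time: 13.68
ee_pos: [0.6433, -0.0843, 0.1202]
tcp_rot: [-180.0, 0.0, -160.8]
wrist_force: [-0.3, 0.4, -0.6]
opening: 0.05
grasp_force: 0.0
```

Call:
play_rows:
  steps:
    - [[0,0,0.0115,0],[0,0,0,0],[0,0,0,0],[0,0,0,0],[0,0,0,0]]

```text
time: 14.1
ee_pos: [0.6436, -0.0838, 0.1106]
tcp_rot: [-180.0, 0.1, -160.7]
wrist_force: [0.9, -0.4, 0.2]
opening: 0.0499
grasp_force: 0.0
```

Call:
play_rows:
  steps:
    - [[0,0,0,0],[0,0,0,0],[0,0,0,0],[0,0,0,0],[0,0,0,0]]
  gripper: 0
  squeeze: 30

```text
time: 14.52
ee_pos: [0.6435, -0.0844, 0.1101]
tcp_rot: [-179.9, 0.1, -160.8]
wrist_force: [-0.1, -3.1, 4.2]
opening: 0.0147
grasp_force: 32.5
```

```bash
python3 - <<'E'
from h import *
go(.6435,-.0840,.110,-160.4); print(bot.get_obs()['torque'])
E
```

```text
t14.5 at [ 0.6435 -0.0844  0.1101] [-1.7993e+02  6.0000e-02 -1.6076e+02] F [-0.1 -3.1  4.2] op 0.0147 gf 32.5 j6 -27
 shift in old axes [np.float64(-0.0002), np.float64(0.0004), np.float64(0.0001)] in new axes [np.float64(-0.0002), np.float64(0.0004), np.float64(0.0001)] turn tool-z rad -0.006
[-0.70764396 -0.06127034 -0.03225278]
```

Call:
play_rows:
  steps:
    - [[0,0,0,0.123],[0,0,0,0.123],[0,0,0,0.123],[0,0,0,0.123],[0,0,0,0.123]]

```text
time: 14.93
ee_pos: [0.6435, -0.0839, 0.1101]
tcp_rot: [180.0, 0.1, 163.7]
wrist_force: [1.0, 0.4, 4.9]
opening: 0.0145
grasp_force: 32.6
```

Call:
play_rows:
  steps:
    - [[0,0,0,0.123],[0,0,0,0.123],[0,0,0,0.123],[0,0,0,0.123],[0,0,0,0.123]]

```text
time: 15.35
ee_pos: [0.6437, -0.0835, 0.11]
tcp_rot: [179.9, 0.0, 128.5]
wrist_force: [1.8, 2.0, 2.7]
opening: 0.0147
grasp_force: 32.5
```

Call:
play_rows:
  steps:
    - [[0,0,0,0],[0,0,0,0],[0,0,0,0],[0,0,0,0],[0,0,0,0]]

```text
time: 15.77
ee_pos: [0.6437, -0.0835, 0.11]
tcp_rot: [179.9, 0.0, 129.1]
wrist_force: [1.8, 2.9, 4.9]
opening: 0.0146
grasp_force: 32.8
```

```bash
python3 - <<'E'
from h import *
go(.6435,-.0840,.110,-231); print(bot.get_obs()['torque'])
E
```

```text
t15.8 at [ 0.6437 -0.0835  0.11  ] [1.7990e+02 3.0000e-02 1.2908e+02] F [1.8 2.9 4.9] op 0.0146 gf 32.8 j6 44
 shift in old axes [np.float64(-0.0003), np.float64(-0.0005), np.float64(0.0)] in new axes [np.float64(-0.0003), np.float64(-0.0005), np.float64(0.0)] turn tool-z rad 0.001
[ 0.45765586 -0.60941832 -0.08056949]
```

Call:
play_rows:
  steps:
    - [[0,0,0,0],[0,0,0,0],[0,0,0,0],[0,0,0,0],[0,0,0,0]]
  gripper: 0.03

```text
time: 16.18
ee_pos: [0.6428, -0.084, 0.1089]
tcp_rot: [-180.0, -0.0, 128.8]
wrist_force: [0.4, -0.6, -0.5]
opening: 0.03
grasp_force: 0.0
```

Call:
play_rows:
  steps:
    - [[0,0,0,0],[0,0,0,0],[0,0,0,0],[0,0,0,0],[0,0,0,0]]
  gripper: 0

```text
time: 16.6
ee_pos: [0.6436, -0.0835, 0.1094]
tcp_rot: [179.9, 0.0, 128.8]
wrist_force: [5.0, 2.9, -2.7]
opening: 0.0145
grasp_force: 32.8
```

Call:
play_rows:
  steps:
    - [[0,0,0,0.123],[0,0,0,0.123],[0,0,0,0.123],[0,0,0,0.123],[0,0,0,0.123]]

```text
time: 17.02
ee_pos: [0.6441, -0.0833, 0.1094]
tcp_rot: [179.9, -0.1, 93.3]
wrist_force: [8.4, 4.1, -2.2]
opening: 0.0143
grasp_force: 32.7
```

Call:
play_rows:
  steps:
    - [[0,0,0,0.123],[0,0,0,0.123],[0,0,0,0.123],[0,0,0,0],[0,0,0,0]]

```text
time: 17.43
ee_pos: [0.6444, -0.0832, 0.1094]
tcp_rot: [179.9, -0.1, 72.4]
wrist_force: [9.3, 4.0, -2.5]
opening: 0.0147
grasp_force: 32.6
```

Call:
play_rows:
  steps:
    - [[0,0,0,0.123],[0,0,0,0.125],[0,0,0,0],[0,0,0,0],[0,0,0,0]]

```text
time: 17.85
ee_pos: [0.6446, -0.0833, 0.1094]
tcp_rot: [179.9, -0.1, 58.2]
wrist_force: [9.4, 3.8, -4.0]
opening: 0.0145
grasp_force: 32.5
```

```bash
python3 - <<'E'
from h import *
go(.6435,-.0840,.16,58.3); print(bot.get_obs()['torque'])
E
```

```text
t17.9 at [ 0.6446 -0.0833  0.1094] [ 1.7988e+02 -1.4000e-01  5.8240e+01] F [ 9.4  3.8 -4. ] op 0.0145 gf 32.5 j6 114
 shift in old axes [np.float64(-0.0012), np.float64(-0.0006), np.float64(-0.0506)] in new axes [np.float64(-0.0012), np.float64(-0.0006), np.float64(-0.0506)] turn tool-z rad -0.001
[ 0.83617001 -1.87411791 -0.02891656]
```

Blue is turned to ≈5.33 rad. Releasing and going to the red side, with a bench touch on the way as a height reference.

Call:
play_rows:
  steps:
    - [[0,0,0,0],[0,0,0,0],[0,0,0,0],[0,0,-0.03,0],[0,0,-0.03,0]]
  gripper: 0.05

```text
time: 18.27
ee_pos: [0.6416, -0.084, 0.168]
tcp_rot: [-179.8, 0.1, 58.2]
wrist_force: [0.7, 0.2, 1.1]
opening: 0.05
grasp_force: 0.0
```

```bash
python3 - <<'E'
from h import *
go(.47,.08,.06,174.7)
E
```

```text
t18.3 at [ 0.6416 -0.084   0.168 ] [-1.7975e+02  1.3000e-01  5.8190e+01] F [0.7 0.2 1.1] op 0.0500 gf 0.0 j6 114
 shift in old axes [np.float64(0.0489), np.float64(-0.2322), np.float64(0.108)] in new axes [np.float64(0.186), np.float64(0.1474), np.float64(0.108)] turn tool-z rad -2.034
```

Call:
play_rows:
  steps:
    - [[0.008,-0.039,0,0],[0.008,-0.039,0,0],[0.008,-0.039,0,0],[0.008,-0.039,0,0],[0.008,-0.039,0,0]]
  gripper: 0

```text
time: 18.68
ee_pos: [0.4967, 0.0535, 0.1692]
tcp_rot: [-180.0, 0.0, 58.2]
wrist_force: [-0.1, 0.4, -0.1]
opening: 0.0001
grasp_force: 0.0
```

Call:
play_rows:
  steps:
    - [[0.009,-0.037,0,0],[0,0,0.02,-0.12],[0,0,0.02,-0.12],[0,0,0.02,-0.12],[0,0,0.02,-0.12]]

```text
time: 19.1
ee_pos: [0.4714, 0.0801, 0.0888]
tcp_rot: [180.0, 0.0, 86.1]
wrist_force: [-0.1, 0.4, -0.9]
opening: -0.0003
grasp_force: 0.0
```

Call:
play_rows:
  steps:
    - [[0,0,0.015,-0.12],[0,0,0.015,-0.12],[0,0,0.015,-0.12],[0,0,0.015,-0.12],[0,0,0.01,-0.12]]

```text
time: 19.52
ee_pos: [0.471, 0.0796, 0.018]
tcp_rot: [-179.9, -0.0, 120.4]
wrist_force: [0.8, 0.8, -0.4]
opening: 0.0001
grasp_force: 0.0
```

Call:
play_rows:
  steps:
    - [[0,0,0,-0.12],[0,0,0.005,-0.12],[0,0,0,-0.12],[0,0,0,-0.12],[0,0,0,-0.12]]

```text
time: 19.93
ee_pos: [0.4714, 0.0798, 0.0143]
tcp_rot: [-180.0, -0.0, 154.8]
wrist_force: [-0.5, -0.2, -0.1]
opening: -0.0006
grasp_force: 0.0
```

Call:
play_rows:
  steps:
    - [[0,0,0,-0.12],[0,0,0,-0.12],[0,0,0,-0.114],[0,0,0,0],[0,0,0,0]]

```text
time: 20.35
ee_pos: [0.4716, 0.0798, 0.0144]
tcp_rot: [-180.0, -0.0, 174.5]
wrist_force: [-0.3, -0.0, -0.4]
opening: -0.0003
grasp_force: 0.0
```

```bash
python3 - <<'E'
from h import *
go(.47,.08,.002,174.7)
c=cam('top'); cv2.imwrite('pics/t2.png',cv2.resize(c['img'][170:290,230:440],None,fx=3.8,fy=3.8,interpolation=cv2.INTER_CUBIC))
E
```

```text
t20.4 at [0.4716 0.0798 0.0144] [-179.99   -0.    174.53] F [-0.3 -0.  -0.4] op -0.0003 gf 0.0 j6 15
 shift in old axes [np.float64(0.0016), np.float64(0.0), np.float64(0.0124)] in new axes [np.float64(0.0016), np.float64(0.0), np.float64(0.0124)] turn tool-z rad -0.003
```

View pics/t2.png

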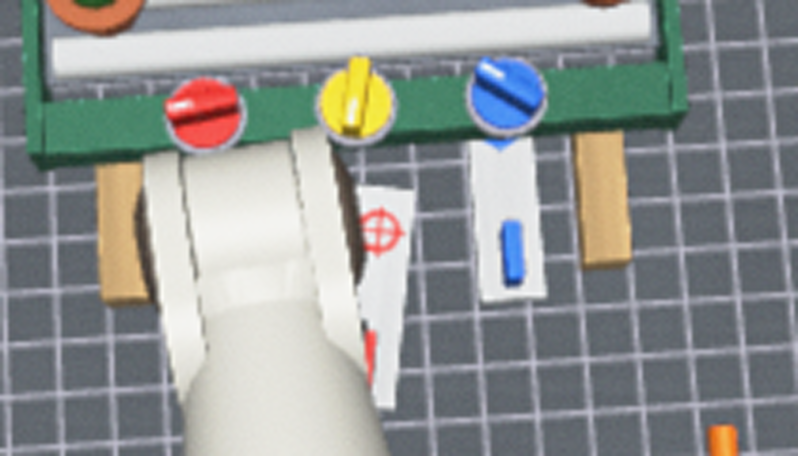

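Blue plate is in place: tail corners at (481,301) and (545,297), with the edge of its ring peeking out at (500,145). The red plate hasn't moved, its cross is at (380,232). Bench touch and a numeric check next.

Call:
play_rows:
  steps:
    - [[0,0,0.006,0],[0,0,0.004,0],[0,0,0.001,0],[0,0,0,0],[0,0,0,0]]

```text
time: 20.82
ee_pos: [0.4716, 0.08, 0.0031]
tcp_rot: [-180.0, -0.0, 174.7]
wrist_force: [0.9, -0.2, 0.1]
opening: 0.0004
grasp_force: 0.0
```

Call:
play_rows:
  steps:
    - [[0,0,0.001,0],[0,0,0.001,0],[0,0,0.0005,0],[0,0,0,0],[0,0,0,0]]

```text
time: 21.23
ee_pos: [0.4717, 0.08, 0.0008]
tcp_rot: [-180.0, -0.0, 174.7]
wrist_force: [0.6, 0.1, -0.4]
opening: -0.0002
grasp_force: 0.0
```

Call:
play_rows:
  steps:
    - [[0,0,0.0005,0],[0,0,0.0005,0],[0,0,0,0],[0,0,0,0],[0,0,0,0]]

```text
time: 21.65
ee_pos: [0.4718, 0.08, 0.0001]
tcp_rot: [180.0, 0.0, 174.7]
wrist_force: [-1.1, 0.1, 4.2]
opening: 0.0005
grasp_force: 1.9
```

```bash
python3 - <<'E'
from h import *
c=cam('top'); P=lambda x,y,z:px2w(c,230+x/3.8,170+y/3.8,z)[:2]
L,Rr=P(481,301,.012),P(545,297,.012); t=(L+Rr)/2
a=(P(470,150,.012)+P(535,150,.012)*1)/2
d=L-Rr; yaw=np.arctan2(-d[0],d[1]); e=(P(470,150,.012)-L); yaw2=np.arctan2(e[1],e[0]); e=(P(535,150,.012)-Rr); yaw3=np.arctan2(e[1],e[0])
print('tail',t,np.degrees([yaw,yaw2,yaw3]),'cross',[t+.135*np.array([np.cos(q),np.sin(q)]) for q in(yaw2,yaw3,np.radians(3.7))])
print('fin top',P(513,253,.057))
go(.458,.018,.10,174.7)
E
```

```text
tail [ 0.50935818 -0.09290131] [3.48411081 3.43816435 2.83904892] cross [array([ 0.64411519, -0.08480518]), array([ 0.64419248, -0.08621469]), array([ 0.64407678, -0.08418944])]
fin top [ 0.53629002 -0.09038631]
t21.7 at [4.718e-01 8.000e-02 1.000e-04] [1.7999e+02 2.0000e-02 1.7474e+02] F [-1.5  0.4  5.5] op 0.0005 gf 2.1 j6 15
 shift in old axes [np.float64(0.0081), np.float64(-0.063), np.float64(-0.0999)] in new axes [np.float64(0.0081), np.float64(-0.063), np.float64(-0.0999)] turn tool-z rad 0.001
```

Call:
play_rows:
  steps:
    - [[0,0,-0.03,0],[0,0,-0.035,0],[0,0,-0.035,0],[0.004,-0.031,0,0],[0.004,-0.032,0,0]]
  gripper: 0.05

```text
time: 22.12
ee_pos: [0.4593, 0.0183, 0.102]
tcp_rot: [180.0, 0.2, 174.9]
wrist_force: [0.8, -1.7, -0.9]
opening: 0.0502
grasp_force: 0.0
```

Call:
play_rows:
  steps:
    - [[0,0,0,0],[0,0,0.025,0],[0,0,0.025,0],[0,0,0.025,0],[0,0,0,0]]

```text
time: 22.53
ee_pos: [0.4551, 0.018, 0.0202]
tcp_rot: [-180.0, -0.4, 174.7]
wrist_force: [-0.1, -0.0, -1.0]
opening: 0.0501
grasp_force: 0.0
```

```bash
python3 - <<'E'
from h import *
go(.458,.018,.024,174.7)
E
```

```text
t22.5 at [0.4551 0.018  0.0202] [-179.96   -0.39  174.73] F [-0.1 -0.  -1. ] op 0.0501 gf 0.0 j6 8
 shift in old axes [np.float64(-0.0028), np.float64(0.0003), np.float64(-0.0038)] in new axes [np.float64(-0.0028), np.float64(0.0003), np.float64(-0.0038)] turn tool-z rad 0.000
```

Call:
play_rows:
  steps:
    - [[0,0,0,0],[0,0,0,0],[0,0,0,0],[0,0,0,0],[0,0,0,0]]
  gripper: 0
  squeeze: 100

```text
time: 22.95
ee_pos: [0.4592, 0.0182, 0.0268]
tcp_rot: [180.0, 0.2, 174.8]
wrist_force: [-1.3, 1.0, 6.6]
opening: 0.0122
grasp_force: 98.6
```

Call:
play_rows:
  steps:
    - [[0,0,-0.003,0],[0,0,-0.003,0],[0,0,-0.002,-0.08],[0,0,0,-0.077],[0,0,0,0]]

```text
time: 23.37
ee_pos: [0.4581, 0.018, 0.0333]
tcp_rot: [180.0, 0.0, -176.1]
wrist_force: [0.2, 0.2, -3.3]
opening: 0.0122
grasp_force: 97.5
```

```bash
python3 - <<'E'
from h import *
go(.465,.1246,.031,183.74)
E
```

```text
t23.4 at [0.4581 0.018  0.0333] [ 1.8000e+02  2.0000e-02 -1.7607e+02] F [ 0.2  0.2 -3.3] op 0.0122 gf 97.5 j6 -2
 shift in old axes [np.float64(-0.0142), np.float64(0.1059), np.float64(0.0023)] in new axes [np.float64(-0.0138), np.float64(0.1059), np.float64(0.0023)] turn tool-z rad 0.003
```

Call:
play_rows:
  steps:
    - [[-0.004,0.03,0,0],[-0.004,0.03,0,0],[-0.004,0.03,0,0],[-0.002,0.016,0,0],[0,0,0,0]]

```text
time: 23.78
ee_pos: [0.4651, 0.1273, 0.0329]
tcp_rot: [180.0, 0.0, -176.3]
wrist_force: [0.4, -0.7, -3.4]
opening: 0.0123
grasp_force: 98.1
```

Call:
play_rows:
  steps:
    - [[0,0,0.003,0],[0,0,0.003,0],[0,0,0.001,0],[0,0,0,0],[0,0,0,0]]

```text
time: 24.2
ee_pos: [0.4652, 0.1243, 0.0268]
tcp_rot: [179.9, 0.0, -176.4]
wrist_force: [-3.9, 2.6, 7.7]
opening: 0.0116
grasp_force: 99.8
```

```bash
python3 - <<'E'
from h import *
go(.5249,.1286,.0265,183.74)
c=avg('top'); crop(c,240,180,90,80,7,'r1.png')
E
```

```text
t24.2 at [0.4652 0.1243 0.0268] [ 1.7993e+02  4.0000e-02 -1.7637e+02] F [-3.9  2.6  7.7] op 0.0116 gf 99.8 j6 11
 shift in old axes [np.float64(-0.0599), np.float64(0.0005), np.float64(0.0003)] in new axes [np.float64(-0.0599), np.float64(0.0004), np.float64(0.0003)] turn tool-z rad -0.002
```

Call:
play_rows:
  steps:
    - [[0,0,-0.0007,0],[-0.005,0,0,0],[-0.007,0,0,0],[-0.008,0,0,0],[-0.008,0,0,0]]

```text
time: 24.92
ee_pos: [0.4938, 0.1262, 0.0268]
tcp_rot: [-180.0, 0.0, -176.3]
wrist_force: [-6.2, -0.6, 8.2]
opening: 0.0118
grasp_force: 99.4
```

Call:
play_rows:
  steps:
    - [[-0.008,0,0,0],[-0.008,0,0,0],[-0.008,0,0,0],[-0.006,0.0005,0,0],[0,0,0,0]]

```text
time: 25.33
ee_pos: [0.525, 0.1288, 0.0268]
tcp_rot: [-180.0, 0.1, -176.3]
wrist_force: [1.6, -0.6, 4.6]
opening: 0.0123
grasp_force: 99.2
```

```bash
python3 - <<'E'
from h import *
go(.5249,.1286,.0265,183.74)
E
```

```text
t25.3 at [0.525  0.1288 0.0268] [-1.8000e+02  9.0000e-02 -1.7631e+02] F [ 1.6 -0.6  4.6] op 0.0123 gf 99.2 j6 10
 shift in old axes [np.float64(0.0001), np.float64(-0.0002), np.float64(0.0003)] in new axes [np.float64(0.0001), np.float64(-0.0002), np.float64(0.0003)] turn tool-z rad -0.001
```

Call:
play_rows:
  steps:
    - [[0,0,0,0],[0,0,0,0],[0,0,0,0],[0,0,-0.015,0],[0,0,-0.03,0]]
  gripper: 0.035
  squeeze: 30

```text
time: 25.75
ee_pos: [0.5208, 0.1283, 0.0683]
tcp_rot: [-179.9, -0.4, -176.3]
wrist_force: [0.8, -0.3, 0.1]
opening: 0.0352
grasp_force: 0.0
```

Call:
play_rows:
  steps:
    - [[0,0,-0.035,0],[0,0,-0.035,-0.12],[0,0,-0.025,-0.12],[0,0,0,-0.12],[0,0,0,-0.12]]

```text
time: 26.17
ee_pos: [0.5239, 0.1291, 0.1686]
tcp_rot: [-179.9, 0.2, -148.4]
wrist_force: [0.1, -0.3, -0.4]
opening: 0.035
grasp_force: 0.0
```

Call:
play_rows:
  steps:
    - [[0,0,0,-0.12],[0,0,0,-0.12],[0,0,0,-0.12],[0,0,0,-0.12],[0,0,0,-0.12]]
  gripper: 0.05

```text
time: 26.58
ee_pos: [0.5229, 0.1288, 0.1663]
tcp_rot: [180.0, -0.0, -114.1]
wrist_force: [0.7, 0.2, -0.2]
opening: 0.05
grasp_force: 0.0
```

Call:
play_rows:
  steps:
    - [[0,0,0,-0.12],[0,0,0,-0.12],[0,0,0,-0.12],[0,0,0,-0.12],[0,0,0,-0.072]]

```text
time: 27.0
ee_pos: [0.5229, 0.1289, 0.1663]
tcp_rot: [180.0, -0.0, -82.4]
wrist_force: [-0.8, 0.5, -0.4]
opening: 0.05
grasp_force: 0.0
```

```bash
python3 - <<'E'
from h import *
c=avg('top'); crop(c,240,180,90,80,7,'r2.png')
go(.6297,.1354,.110,277.2)
E
```

```text
t27.3 at [0.5229 0.1289 0.1665] [180.     0.   -82.88] F [ 0.   0.8 -0.7] op 0.0501 gf 0.0 j6 -83
 shift in old axes [np.float64(0.0068), np.float64(-0.1068), np.float64(0.0565)] in new axes [np.float64(0.007), np.float64(-0.1068), np.float64(0.0565)] turn tool-z rad -0.001
```

View pics/r2.png

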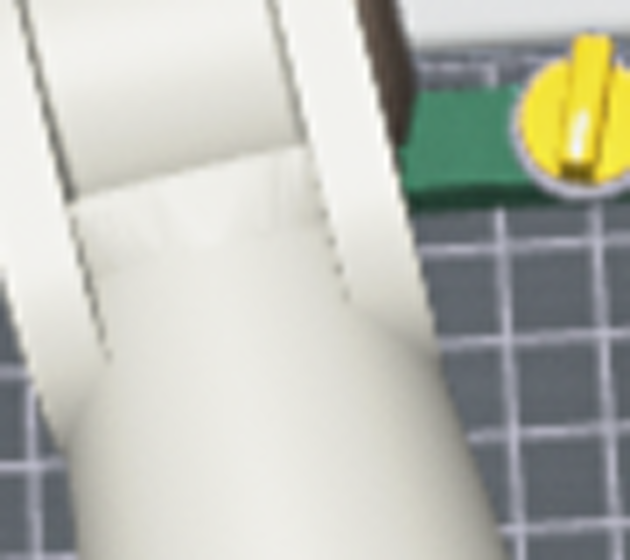

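The arm hides the red plate here. Moving to the red knob.

Call:
play_rows:
  steps:
    - [[0.0023,-0.0356,0,0],[0.0023,-0.0356,0,0],[0.0023,-0.0356,0,0],[0,0,0,0],[0,0,0.02,0]]

```text
time: 27.72
ee_pos: [0.6323, 0.1358, 0.1476]
tcp_rot: [-179.9, 0.0, -82.9]
wrist_force: [0.6, 0.1, 0.9]
opening: 0.0503
grasp_force: 0.0
```

Call:
play_rows:
  steps:
    - [[0,0,0.02,0],[0,0,0.0165,0],[0,0,0,0],[0,0,0,0],[0,0,0,0]]

```text
time: 28.13
ee_pos: [0.63, 0.1357, 0.1114]
tcp_rot: [-179.9, 0.0, -82.8]
wrist_force: [-0.2, -0.4, 0.2]
opening: 0.0501
grasp_force: 0.0
```

Call:
play_rows:
  steps:
    - [[0,0,0,0],[0,0,0,0],[0,0,0,0],[0,0,0,0],[0,0,0,0]]
  gripper: 0

```text
time: 28.55
ee_pos: [0.6305, 0.1355, 0.1113]
tcp_rot: [-179.9, -0.0, -82.8]
wrist_force: [1.7, -0.7, 6.1]
opening: 0.0141
grasp_force: 33.1
```

```bash
python3 - <<'E'
from h import *
go(.6297,.1354,.110,277.2); print('target yaw',3.74-np.degrees(6.98)+360)
E
```

```text
t28.6 at [0.6305 0.1355 0.1113] [-179.86   -0.    -82.78] F [ 1.7 -0.7  6.1] op 0.0141 gf 33.1 j6 -85
 shift in old axes [np.float64(0.0), np.float64(0.0008), np.float64(0.0013)] in new axes [np.float64(0.0), np.float64(0.0008), np.float64(0.0013)] turn tool-z rad 0.000
target yaw -36.18454100131464
```

Call:
play_rows:
  steps:
    - [[0,0,0,0.117],[0,0,0,0.117],[0,0,0,0.117],[0,0,0,0.117],[0,0,0,0.117]]

```text
time: 28.97
ee_pos: [0.6305, 0.1355, 0.1113]
tcp_rot: [-179.9, 0.1, -116.6]
wrist_force: [2.6, -1.7, 5.9]
opening: 0.0144
grasp_force: 33.3
```

Call:
play_rows:
  steps:
    - [[0,0,0,0.117],[0,0,0,0.117],[0,0,0,0.117],[0,0,0,0.117],[0,0,0,0.117]]

```text
time: 29.38
ee_pos: [0.6306, 0.1355, 0.1113]
tcp_rot: [-179.9, 0.1, -150.1]
wrist_force: [3.3, -1.1, 5.3]
opening: 0.0145
grasp_force: 33.2
```

Call:
play_rows:
  steps:
    - [[0,0,0,0],[0,0,0,0],[0,0,0,0],[0,0,0,0],[0,0,0,0]]
  gripper: 0.03

```text
time: 29.8
ee_pos: [0.6295, 0.1356, 0.1097]
tcp_rot: [180.0, -0.0, -149.7]
wrist_force: [-0.0, -0.5, 0.4]
opening: 0.0299
grasp_force: 0.0
```

Call:
play_rows:
  steps:
    - [[0,0,0,0],[0,0,0,0],[0,0,0,0],[0,0,0,0],[0,0,0,0]]
  gripper: 0

```text
time: 30.22
ee_pos: [0.6299, 0.1352, 0.11]
tcp_rot: [-180.0, -0.0, -149.8]
wrist_force: [1.6, -4.2, -0.6]
opening: 0.0143
grasp_force: 32.1
```

Call:
play_rows:
  steps:
    - [[0,0,0,0.117],[0,0,0,0.117],[0,0,0,0.117],[0,0,0,0.117],[0,0,0,0.117]]

```text
time: 30.63
ee_pos: [0.6298, 0.1355, 0.11]
tcp_rot: [180.0, 0.0, 176.4]
wrist_force: [1.9, -2.0, -0.3]
opening: 0.0146
grasp_force: 32.0
```

Call:
play_rows:
  steps:
    - [[0,0,0,0.117],[0,0,0,0.117],[0,0,0,0.117],[0,0,0,0],[0,0,0,0]]

```text
time: 31.05
ee_pos: [0.6299, 0.1357, 0.11]
tcp_rot: [180.0, 0.0, 156.8]
wrist_force: [2.9, -2.1, -0.3]
opening: 0.0145
grasp_force: 32.1
```

```bash
python3 - <<'E'
from h import *
go(.6297,.1354,.110,143.8)
E
```

```text
t31.1 at [0.6299 0.1357 0.11  ] [1.7997e+02 1.0000e-02 1.5679e+02] F [ 2.9 -2.1 -0.3] op 0.0145 gf 32.1 j6 35
 shift in old axes [np.float64(0.0), np.float64(-0.0004), np.float64(0.0)] in new axes [np.float64(-0.0), np.float64(-0.0004), np.float64(0.0)] turn tool-z rad 0.227
```

Call:
play_rows:
  steps:
    - [[0,0,0,0.114],[0,0,0,0.113],[0,0,0,0],[0,0,0,0],[0,0,0,0]]

```text
time: 31.47
ee_pos: [0.6299, 0.1358, 0.11]
tcp_rot: [180.0, 0.0, 143.9]
wrist_force: [4.6, 1.2, -1.6]
opening: 0.0143
grasp_force: 31.9
```

Call:
play_rows:
  steps:
    - [[0,0,0,0],[0,0,0,0],[0,0,0,0],[0,0,-0.03,0],[0,0,-0.03,0]]
  gripper: 0.05

```text
time: 31.88
ee_pos: [0.6283, 0.1353, 0.1687]
tcp_rot: [-179.8, -0.2, 143.6]
wrist_force: [-0.4, -0.4, 0.7]
opening: 0.05
grasp_force: 0.0
```

```bash
python3 - <<'E'
from h import *
go(.45,-.03,.19,143.8)
E
```

```text
t31.9 at [0.6283 0.1353 0.1687] [-179.8    -0.18  143.63] F [-0.4 -0.4  0.7] op 0.0500 gf 0.0 j6 49
 shift in old axes [np.float64(0.0455), np.float64(-0.2388), np.float64(-0.0213)] in new axes [np.float64(0.0462), np.float64(-0.2387), np.float64(-0.0213)] turn tool-z rad -0.003
```

Call:
play_rows:
  steps:
    - [[0,0,-0.02,0],[-0.0076,-0.0378,0,0],[-0.0076,-0.0378,0,0],[-0.0076,-0.0378,0,0],[-0.0076,-0.0378,0,0]]
  gripper: 0.07

```text
time: 32.3
ee_pos: [0.5633, -0.0052, 0.1901]
tcp_rot: [-180.0, -0.0, 143.7]
wrist_force: [0.3, -0.4, 0.6]
opening: 0.07
grasp_force: 0.0
```

Call:
play_rows:
  steps:
    - [[-0.0076,-0.0378,0,0],[-0.0076,-0.0378,0,0],[-0.0076,-0.0378,0,0],[-0.0076,-0.0378,0,0],[-0.0076,-0.0378,0,0]]

```text
time: 32.72
ee_pos: [0.4814, -0.1801, 0.1903]
tcp_rot: [180.0, 0.0, 143.6]
wrist_force: [0.2, -0.8, 1.0]
opening: 0.0701
grasp_force: 0.0
```

Call:
play_rows:
  steps:
    - [[-0.0076,-0.0378,0,0],[-0.0076,-0.0378,0,0],[0,0,0,-0.12],[0,0,0,-0.12],[0,0,0,-0.12]]

```text
time: 33.13
ee_pos: [0.4493, -0.2494, 0.1902]
tcp_rot: [180.0, -0.0, 164.5]
wrist_force: [-0.3, -0.6, -0.1]
opening: 0.07
grasp_force: 0.0
```

Call:
play_rows:
  steps:
    - [[0,0,0,-0.12],[0,0,0,-0.12],[0,0,0,-0.067],[0,0,0,0],[0,0,0,0]]

```text
time: 33.55
ee_pos: [0.4499, -0.2486, 0.1901]
tcp_rot: [180.0, -0.0, -178.3]
wrist_force: [0.5, -0.7, 0.1]
opening: 0.0697
grasp_force: 0.0
```

```bash
python3 - <<'E'
from h import *
c=avg('top'); cv2.imwrite('pics/t3.png',cv2.resize(c['img'][170:290,230:440],None,fx=3.8,fy=3.8,interpolation=cv2.INTER_LANCZOS4))
go(.565,-.160,.015,182)
E
```

```text
t33.9 at [ 0.4501 -0.2486  0.19  ] [ 180.     -0.   -178.25] F [ 0.4 -0.2 -0.4] op 0.0699 gf 0.0 j6 -31
 shift in old axes [np.float64(-0.1176), np.float64(0.085), np.float64(0.175)] in new axes [np.float64(-0.118), np.float64(0.0845), np.float64(0.175)] turn tool-z rad -0.004
```

View pics/t3.png

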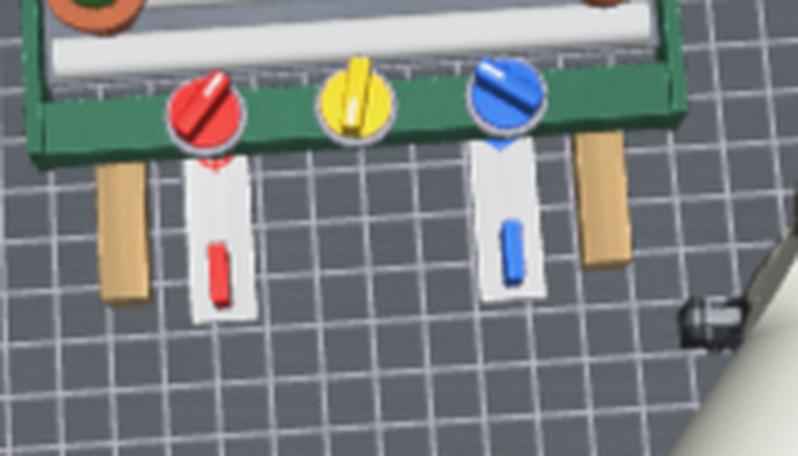

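Both plates sit under their feet. The red tail corners are at (193,322) and (257,318), the ring tips show just in front of the beam, and the knob dots point where computed. Checking the cross positions numerically, then on to prop_b (the tan one at (603,200), under the beam's right end; the purple block is not in this crop).

Call:
play_rows:
  steps:
    - [[-0.03,0.0213,0,0],[-0.03,0.0213,0,0],[-0.03,0.0213,0,0],[-0.03,0.0213,0,0],[0,0,0.03,0]]
  gripper: 0.048
  squeeze: 60

```text
time: 34.27
ee_pos: [0.5738, -0.1569, 0.1647]
tcp_rot: [-179.9, 0.6, -178.0]
wrist_force: [1.1, -1.5, 0.7]
opening: 0.0483
grasp_force: 0.0
```

Call:
play_rows:
  steps:
    - [[0,0,0.03,0],[0,0,0.03,0],[0,0,0.02,0],[0,0,0,0],[0,0,0,0]]

```text
time: 34.68
ee_pos: [0.5667, -0.1595, 0.0796]
tcp_rot: [180.0, -0.1, -178.2]
wrist_force: [0.1, 0.2, 0.4]
opening: 0.0479
grasp_force: 0.0
```

```bash
python3 - <<'E'
from h import *
c=cam('top'); P=lambda x,y,z:px2w(c,230+x/3.8,170+y/3.8,z)[:2]
for l,r,z in(((193,322),(257,318),.008),((481,301),(545,297),.012)):
    L,Q=P(*l,z),P(*r,z); d=L-Q; print((L+Q)/2+.135*np.array([np.cos(.065),np.sin(.065)]),np.degrees(np.arctan2(-d[0],d[1])))
go(.567,-.1597,.010,182)
E
```

```text
[0.6290945  0.13471966] 3.483796813360814
[ 0.64407309 -0.08413248] 3.484110813867479
t34.7 at [ 0.5676 -0.1598  0.0812] [-1.7999e+02  4.0000e-02 -1.7823e+02] F [ 0.4 -0.2  0.4] op 0.0480 gf 0.0 j6 -17
 shift in old axes [np.float64(0.0006), np.float64(0.0001), np.float64(0.0712)] in new axes [np.float64(0.0006), np.float64(0.0001), np.float64(0.0712)] turn tool-z rad -0.004
```

Call:
play_rows:
  steps:
    - [[0,0,0.03,0],[0,0,0.025,0],[0,0,0.015,0],[0,0,0,0],[0,0,0,0]]

```text
time: 35.15
ee_pos: [0.568, -0.16, 0.0116]
tcp_rot: [-180.0, 0.1, -178.2]
wrist_force: [-0.1, 1.0, 0.6]
opening: 0.0483
grasp_force: 0.0
```

Call:
play_rows:
  steps:
    - [[0,0,0,0],[0,0,0,0],[0,0,0,0],[0,0,0,0],[0,0,0,0]]
  gripper: 0

```text
time: 35.57
ee_pos: [0.569, -0.1602, 0.0129]
tcp_rot: [-179.9, 0.2, -178.2]
wrist_force: [-1.3, -0.5, 7.5]
opening: 0.0351
grasp_force: 61.9
```

Call:
play_rows:
  steps:
    - [[0.006,0,0,0],[0.01,0,0,0],[0.01,0,0,0],[0.01,0,0,0],[0.01,0,0,0]]

```text
time: 35.98
ee_pos: [0.5233, -0.1617, 0.0129]
tcp_rot: [-179.9, 0.3, -178.2]
wrist_force: [3.6, 0.4, 5.4]
opening: 0.035
grasp_force: 61.7
```

Call:
play_rows:
  steps:
    - [[0.01,0,0,0],[0,0,-0.01,0],[0,0,-0.025,0],[0,0,-0.025,0],[0,0,0,0]]

```text
time: 36.4
ee_pos: [0.5141, -0.1623, 0.0765]
tcp_rot: [-179.8, 0.4, -178.2]
wrist_force: [0.2, -0.9, 0.1]
opening: 0.0349
grasp_force: 60.9
```

```bash
python3 - <<'E'
from h import *
go(.493,-.417,.078,182)
E
```

```text
t36.4 at [ 0.5141 -0.1623  0.0765] [-179.85    0.43 -178.22] F [ 0.2 -0.9  0.1] op 0.0349 gf 60.9 j6 -19
 shift in old axes [np.float64(0.0291), np.float64(-0.254), np.float64(-0.0015)] in new axes [np.float64(0.03), np.float64(-0.2539), np.float64(-0.0015)] turn tool-z rad -0.004
```

Call:
play_rows:
  steps:
    - [[0.004,-0.036,0,0],[0.004,-0.036,0,0],[0.004,-0.036,0,0],[0.004,-0.036,0,0],[0.004,-0.036,0,0]]

```text
time: 36.82
ee_pos: [0.4971, -0.3438, 0.0709]
tcp_rot: [-180.0, 0.0, -178.2]
wrist_force: [1.0, -0.2, -1.1]
opening: 0.0353
grasp_force: 60.8
```

Call:
play_rows:
  steps:
    - [[0.005,-0.037,0,0],[0.004,-0.037,0,0],[0,0,0,0],[0,0,0.02,0],[0,0,0.02,0]]

```text
time: 37.23
ee_pos: [0.4912, -0.418, 0.0312]
tcp_rot: [-179.9, 0.1, -178.3]
wrist_force: [-0.2, -0.8, -1.1]
opening: 0.0349
grasp_force: 61.1
```

Call:
play_rows:
  steps:
    - [[0,0,0.01,0],[0,0,0.005,0],[0,0,0.002,0],[0,0,0,0],[0,0,0,0]]

```text
time: 37.65
ee_pos: [0.4905, -0.4166, 0.0173]
tcp_rot: [-179.9, 0.1, -178.2]
wrist_force: [-10.3, 5.9, 22.2]
opening: 0.0353
grasp_force: 65.1
```

```bash
python3 - <<'E'
from h import *
c=cam('scene'); crop(c,120,180,130,100,6,'tr.png')
go(.494,-.417,.018,182)
E
```

```text
t37.7 at [ 0.4906 -0.4166  0.0173] [-1.7986e+02  7.0000e-02 -1.7820e+02] F [-11.2   6.3  22.3] op 0.0353 gf 65.2 j6 -42
 shift in old axes [np.float64(-0.0034), np.float64(-0.0005), np.float64(-0.0007)] in new axes [np.float64(-0.0034), np.float64(-0.0005), np.float64(-0.0007)] turn tool-z rad -0.004
```

View pics/tr.png

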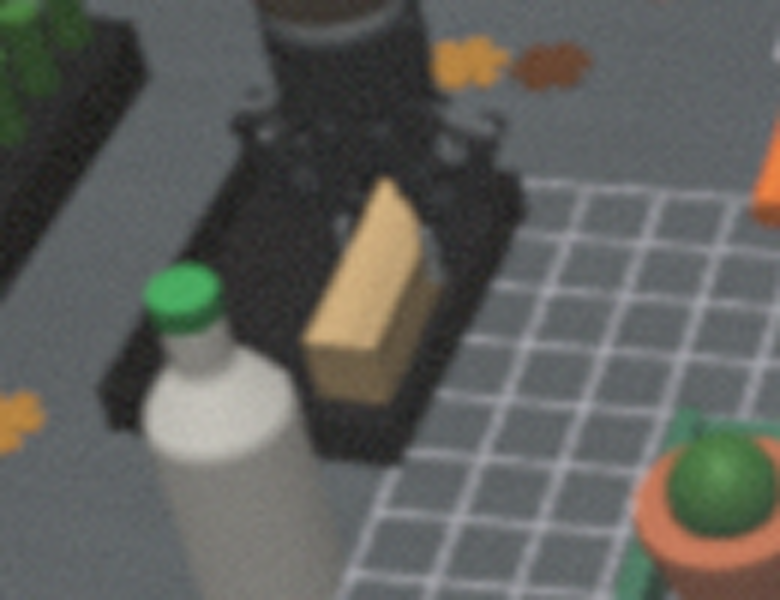

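The prop lies on the tray floor, clear of the walls. Releasing and going for prop_a, the tan one at the left.

Call:
play_rows:
  steps:
    - [[0,0,-0.0015,0],[0,0,0,0],[0,0,0,0],[0,0,0,0],[0,0,-0.02,0]]
  gripper: 0.048

```text
time: 38.12
ee_pos: [0.4894, -0.4162, 0.0324]
tcp_rot: [179.9, -0.2, -178.2]
wrist_force: [-0.6, 0.3, -0.6]
opening: 0.0479
grasp_force: 0.0
```

Call:
play_rows:
  steps:
    - [[0,0,-0.04,0],[0,0,-0.04,0],[0,0,-0.04,0],[0,0,-0.03,0],[0,0,0,0]]

```text
time: 38.53
ee_pos: [0.4922, -0.4174, 0.1934]
tcp_rot: [-179.6, 0.5, -178.2]
wrist_force: [0.3, -0.4, 1.4]
opening: 0.0484
grasp_force: 0.0
```

```bash
python3 - <<'E'
from h import *
go(.541,.199,.010,183.6)
E
```

```text
t38.5 at [ 0.4922 -0.4174  0.1934] [-179.58    0.47 -178.19] F [ 0.3 -0.4  1.4] op 0.0484 gf 0.0 j6 -42
 shift in old axes [np.float64(-0.0682), np.float64(0.6146), np.float64(0.1834)] in new axes [np.float64(-0.0874), np.float64(0.6121), np.float64(0.1834)] turn tool-z rad -0.031
```

Call:
play_rows:
  steps:
    - [[0,0,0,-0.031],[-0.0055,0.0383,0,0],[-0.0055,0.0383,0,0],[-0.0055,0.0383,0,0],[-0.0055,0.0383,0,0]]

```text
time: 38.95
ee_pos: [0.5028, -0.2604, 0.1851]
tcp_rot: [-180.0, 0.0, -176.5]
wrist_force: [1.0, 0.6, 0.3]
opening: 0.0479
grasp_force: 0.0
```

Call:
play_rows:
  steps:
    - [[-0.0055,0.0383,0,0],[-0.0055,0.0383,0,0],[-0.0055,0.0383,0,0],[-0.0055,0.0383,0,0],[-0.0055,0.0383,0,0]]

```text
time: 39.37
ee_pos: [0.5183, -0.0671, 0.1855]
tcp_rot: [-180.0, 0.1, -176.4]
wrist_force: [0.6, -0.6, 0.6]
opening: 0.0484
grasp_force: 0.0
```

Call:
play_rows:
  steps:
    - [[-0.0055,0.0383,0,0],[-0.0055,0.0383,0,0],[-0.0055,0.0383,0,0],[-0.0055,0.0383,0,0],[-0.0055,0.0383,0,0]]

```text
time: 39.78
ee_pos: [0.5337, 0.126, 0.1855]
tcp_rot: [180.0, 0.1, -176.4]
wrist_force: [0.8, -0.4, -0.3]
opening: 0.0478
grasp_force: 0.0
```

Call:
play_rows:
  steps:
    - [[-0.005,0.0383,0,0],[0,0,0.03,0],[0,0,0.035,0],[0,0,0.03,0],[0,0,0,0]]

```text
time: 40.2
ee_pos: [0.5336, 0.1621, 0.0839]
tcp_rot: [-179.9, -0.5, -176.4]
wrist_force: [-1.3, -0.3, -0.3]
opening: 0.0481
grasp_force: 0.0
```

```bash
python3 - <<'E'
from h import *
go(.5406,.1992,.010,183.6)
E
```

```text
t40.2 at [0.5336 0.1621 0.0839] [-179.89   -0.46 -176.37] F [-1.3 -0.3 -0.3] op 0.0481 gf 0.0 j6 13
 shift in old axes [np.float64(-0.0094), np.float64(0.0366), np.float64(0.0739)] in new axes [np.float64(-0.0094), np.float64(0.0366), np.float64(0.0739)] turn tool-z rad 0.000
```

Call:
play_rows:
  steps:
    - [[-0.004,0.0366,0,0],[0,0,0,0],[0,0,0,0],[0,0,0,0],[0,0,0,0]]

```text
time: 40.62
ee_pos: [0.5386, 0.1987, 0.0909]
tcp_rot: [180.0, 0.1, -176.5]
wrist_force: [-0.4, -0.7, -0.6]
opening: 0.0481
grasp_force: 0.0
```

```bash
python3 - <<'E'
from h import *
go(.5406,.1992,.010,183.6)
E
```

```text
t40.6 at [0.5386 0.1987 0.0909] [ 1.7999e+02  8.0000e-02 -1.7646e+02] F [-0.4 -0.7 -0.6] op 0.0481 gf 0.0 j6 17
 shift in old axes [np.float64(-0.002), np.float64(0.0004), np.float64(0.0809)] in new axes [np.float64(-0.002), np.float64(0.0004), np.float64(0.0809)] turn tool-z rad -0.001
```

Call:
play_rows:
  steps:
    - [[-0.002,0.0005,0.03,0],[0,0,0.03,0],[0,0,0.02,0],[0,0,0,0],[0,0,0,0]]

```text
time: 41.03
ee_pos: [0.5397, 0.1989, 0.0096]
tcp_rot: [-180.0, -0.1, -176.5]
wrist_force: [0.6, 0.6, 0.5]
opening: 0.0481
grasp_force: 0.0
```

Call:
play_rows:
  steps:
    - [[0,0,0,0],[0,0,0,0],[0,0,0,0],[0,0,0,0],[0,0,0,0]]
  gripper: 0

```text
time: 41.45
ee_pos: [0.5414, 0.1999, 0.0118]
tcp_rot: [180.0, 0.2, -176.4]
wrist_force: [-0.5, -0.4, 7.4]
opening: 0.0352
grasp_force: 61.4
```

Call:
play_rows:
  steps:
    - [[0.006,0,0,0],[0.01,0,0,0],[0.01,0,0,0],[0.01,0,0,0],[0.01,0,0,0]]

```text
time: 41.87
ee_pos: [0.4957, 0.1974, 0.0118]
tcp_rot: [179.9, 0.3, -176.4]
wrist_force: [3.8, -0.1, 5.8]
opening: 0.0348
grasp_force: 61.2
```

Call:
play_rows:
  steps:
    - [[0.01,0,0,0],[0,0,-0.02,0],[0,0,-0.04,0],[0,0,-0.04,0],[0,0,-0.02,0]]

```text
time: 42.28
ee_pos: [0.4852, 0.1966, 0.1351]
tcp_rot: [179.9, 0.3, -176.4]
wrist_force: [0.9, 0.2, 0.7]
opening: 0.0352
grasp_force: 60.3
```

```bash
python3 - <<'E'
from h import *
go(.494,-.482,.018,182)
E
```

```text
t42.3 at [0.4852 0.1966 0.1351] [ 179.9     0.3  -176.43] F [0.9 0.2 0.7] op 0.0352 gf 60.3 j6 18
 shift in old axes [np.float64(0.0335), np.float64(-0.6778), np.float64(0.1171)] in new axes [np.float64(0.0149), np.float64(-0.6785), np.float64(0.1171)] turn tool-z rad 0.027
```

Call:
play_rows:
  steps:
    - [[0,0,0,0.027],[0.0008,-0.0377,0,0],[0.0008,-0.0377,0,0],[0.0008,-0.0377,0,0],[0.0008,-0.0377,0,0]]
  squeeze: 90

```text
time: 42.7
ee_pos: [0.4861, 0.0441, 0.1303]
tcp_rot: [180.0, 0.1, -177.9]
wrist_force: [1.2, 0.1, -0.1]
opening: 0.0348
grasp_force: 92.9
```

Call:
play_rows:
  steps:
    - [[0.0008,-0.0377,0,0],[0.0008,-0.0377,0,0],[0.0008,-0.0377,0,0],[0.0008,-0.0377,0,0],[0.0008,-0.0377,0,0]]

```text
time: 43.12
ee_pos: [0.4887, -0.1451, 0.1304]
tcp_rot: [-180.0, 0.1, -178.0]
wrist_force: [1.0, -0.1, -0.7]
opening: 0.0347
grasp_force: 92.9
```

Call:
play_rows:
  steps:
    - [[0.0008,-0.0377,0,0],[0.0008,-0.0377,0,0],[0.0008,-0.0377,0,0],[0.0008,-0.0377,0,0],[0.0008,-0.0377,0,0]]

```text
time: 43.53
ee_pos: [0.4913, -0.3337, 0.1303]
tcp_rot: [-180.0, 0.0, -178.0]
wrist_force: [1.7, 0.3, -0.3]
opening: 0.0345
grasp_force: 92.9
```

Call:
play_rows:
  steps:
    - [[0.0008,-0.0377,0,0],[0.0008,-0.0377,0,0],[0.0008,-0.0377,0,0],[0,0,0,0],[0,0,0,0]]

```text
time: 43.95
ee_pos: [0.4925, -0.4465, 0.1288]
tcp_rot: [180.0, -0.0, -178.1]
wrist_force: [0.7, -0.2, -1.8]
opening: 0.0348
grasp_force: 92.9
```

```bash
python3 - <<'E'
from h import *
go(.494,-.482,.018,182)
E
```

```text
t44.0 at [ 0.4925 -0.4465  0.1288] [ 1.7996e+02 -5.0000e-02 -1.7813e+02] F [ 0.7 -0.2 -1.8] op 0.0348 gf 92.9 j6 -44
 shift in old axes [np.float64(-0.0003), np.float64(-0.0355), np.float64(0.1108)] in new axes [np.float64(-0.0003), np.float64(-0.0355), np.float64(0.1108)] turn tool-z rad -0.002
```

Call:
play_rows:
  steps:
    - [[0,-0.0325,0,0],[0,0,0,0],[0,0,0.03,0],[0,0,0.03,0],[0,0,0.025,0]]

```text
time: 44.37
ee_pos: [0.4945, -0.4762, 0.0438]
tcp_rot: [-180.0, 0.0, -177.9]
wrist_force: [0.4, 0.7, -2.4]
opening: 0.0347
grasp_force: 93.0
```

Call:
play_rows:
  steps:
    - [[0,0,0.012,0],[0,0,0.008,0],[0,0,0.0045,0],[0,0,0,0],[0,0,0,0]]

```text
time: 44.78
ee_pos: [0.495, -0.4776, 0.0217]
tcp_rot: [-179.9, 0.1, -178.0]
wrist_force: [0.3, 0.5, -0.6]
opening: 0.0346
grasp_force: 93.0
```

```bash
python3 - <<'E'
from h import *
go(.4925,-.479,.018,182)
E
```

```text
t44.8 at [ 0.495  -0.4776  0.0217] [-1.7992e+02  8.0000e-02 -1.7797e+02] F [ 0.3  0.5 -0.6] op 0.0346 gf 93.0 j6 -46
 shift in old axes [np.float64(0.0025), np.float64(-0.0013), np.float64(0.0037)] in new axes [np.float64(0.0025), np.float64(-0.0013), np.float64(0.0037)] turn tool-z rad 0.001
```

Call:
play_rows:
  steps:
    - [[0,0,0.002,0],[0,0,0.0015,0],[0,0,0,0],[0,0,0,0],[0,0,0,0]]

```text
time: 45.2
ee_pos: [0.4946, -0.4776, 0.017]
tcp_rot: [-180.0, 0.0, -178.0]
wrist_force: [0.5, -0.1, 1.0]
opening: 0.0344
grasp_force: 93.1
```

Call:
play_rows:
  steps:
    - [[0,0,0,0],[0,0,0,0],[0,0,0,0],[0,0,-0.02,0],[0,0,-0.04,0]]
  gripper: 0.043

```text
time: 45.62
ee_pos: [0.4923, -0.4753, 0.0715]
tcp_rot: [179.6, -0.4, -178.0]
wrist_force: [0.2, -1.1, -0.4]
opening: 0.0432
grasp_force: 0.0
```

Call:
play_rows:
  steps:
    - [[0,0,-0.04,0],[0,0,-0.04,0],[0.04,0,0,0],[0.04,0,0,0],[0.04,0,0,0]]

```text
time: 46.03
ee_pos: [0.3739, -0.4818, 0.1574]
tcp_rot: [-179.9, 0.1, -177.9]
wrist_force: [-0.9, -1.1, 0.5]
opening: 0.043
grasp_force: 0.0
```

Call:
play_rows:
  steps:
    - [[0.04,0,0,0],[0.04,0,0,0],[0.04,0,0,0],[0,0,0,0],[0,0,0,0]]

```text
time: 46.45
ee_pos: [0.2528, -0.4861, 0.1572]
tcp_rot: [-179.9, 0.0, -178.2]
wrist_force: [0.7, 0.1, 0.1]
opening: 0.0429
grasp_force: 0.0
```

```bash
python3 - <<'E'
from h import *
c=avg('top'); cv2.imwrite('pics/t4.png',cv2.resize(c['img'][140:300,230:540],None,fx=2.5,fy=2.5,interpolation=cv2.INTER_LANCZOS4))
go(.3,-.479,.15,182)
E
```

```text
t46.8 at [ 0.2556 -0.4856  0.1562] [ 1.7997e+02 -1.0000e-02 -1.7789e+02] F [ 0.1  0.1 -0.5] op 0.0430 gf 0.0 j6 -64
 shift in old axes [np.float64(-0.0446), np.float64(0.0049), np.float64(0.0062)] in new axes [np.float64(-0.0446), np.float64(0.005), np.float64(0.0062)] turn tool-z rad 0.002
```

View pics/t4.png

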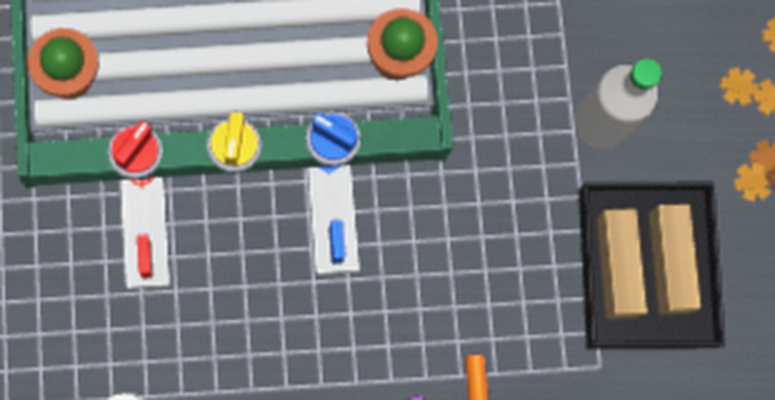

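Final view: both props lie flat in the tray at (625,262) and (677,258). The red and blue plates are unmoved under their feet, with tails at (147,285) and (337,271), and the pots and bottle are where they started. Handing in.

```bash
python3 -c "
from workcell import bot
print(bot.job_done())"
```

```text
the job is handed in; nothing more can be done
None
```

I've handed the job in at about 47 s: the red and blue plates are within about 1 mm of centre under their feet by camera, and those feet are screwed down to a calculated press of about 1 mm (not felt directly). Both props were then laid in the tray; there was no yellow plate.

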